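Clear the sleeve board, tape off 18 cm, stamp the seal there and hang the tape up

ROBOT

A 7-joint arm with a two-finger parallel gripper is mounted at the origin on a cart in front of the work surface, level with it; the furniture and walls round the work are solid. World frame = base frame: x ahead of the robot, y to its left, z up, the work surface at z = 0. Lengths are in m, angles in rad, forces in N, time in s.
With the tool pointing down it reaches from about 0.4 to 0.85 m from the base axis. Payload 10.4 kg.
Tool frame: the origin (TCP) lies at the very end of the fingers, on their centre line; the grasp point (between the pads) lies 19 mm behind it; z points along the fingers, y is the direction in which the jaws open and shut (so a half turn about z gives the same grasp; the last joint's range is limited). The gripper opens to 87 mm and grips with 3 to 60 N. Pads are 19 mm wide; open, the fingers measure 117 mm over their backs; the gripper's body (75 mm by 190 mm) begins 51 mm behind the grasp point.
Start: joints at [1.25, 0.332, -0.065, 1.46, 0.022, 1.35, -0.088], TCP at [0.183, -0.598, 0.223] pointing down, gripper open.
Joint ranges: [-2.6, 2.6], [-0.5, 2.12], [-1.47, 1.34], [0.16, 2.42], [-1.27, 4.41], [0.06, 2.06], [-2.6, 2.6]. Speed limits (rad/s): [2.22, 2.22, 2.79, 2.79, 3.14, 3.14, 3.14].

INTERFACE

Orientations are given as a unit quaternion [x, y, z, w].
In Python, from bench import r gives the robot as it stands.
- The arm moves only by the shell command python3 -m crank 'ROWS' [FORCE]. ROWS is JSON, a list of rows, each a list of 3 entries, a list of its own where there are three numbers: the opening, from -1 (shut) to 1 (fully open), so that 0 is half open, then the shift along the tool's x, y, z in mm, then the turn about the tool's z in degrees. A call has 1 to 12 rows; each row is the pose to reach, as a shift and turn from the pose commanded when the call began, along the tool's axes at that moment; what a row does not reach only later rows make up. A row lasts 1/12 s, in which the tool goes at most 41.7 mm and 7.16 degrees, less where a joint would pass 70% of its speed; a pose out of reach is approached as far as the arm can. A call with a gripper value outside its range is refused whole. The fingers move at their own pace and stop on an object; FORCE is the grip in N (left out, the last holds). Time passes only in rows, so rows that repeat a pose let the fingers close. It gives the time, the measured TCP pose, the force and the opening at its end, in the units of the state.
- r.read_state(): the state, without advancing time (a new reading comes with each control period).
- r.camera(name): name is "scene" or "top" or "wrist"; returns a dict with "pixels" (480x640x3 uint8, red, green, blue), "fov_y" (degrees; the focal length in pixels is half the picture's height over the tangent of half this angle, whatever the lens; pixels are square), "cx", "cy" (the principal point, pixels), "cam_to_world" (4x4, takes a point from camera to world coordinates). Camera axes: x right, y down, z forward; pixel columns grow to the right and rows downward; lengths in m; the calibration is good to about 2 mm. A picture is of the moment at which its call begins. There is no depth.
- r.close_job(): hands the job in, once; it reports no verdict.
The state is a dict: "time": time; "joint_positions": joint angles; "joint_vel": joint speeds; "joint_torque": joint torques, N m; "ee_pos": TCP position; "eef_rot": TCP orientation; "ft_force": force on the tool from outside, world axes, zero at the start; "torque": the same for the moment, N m; "width": finger opening in m.
Only numpy, scipy, OpenCV 4.12 (cv2) and the standard library are available. Lean on these libraries where they do the work, as an engineer would, in place of code of your own. Each camera call takes 0.05 s, during which the arm holds its last target.

TASK

Stand the order's goods (every jar and tin that is on the sleeve board) upright on the slate. Then take the tape measure off its hook, set it on the brown, near half of the sleeve board, hook its lip over the board's left-hand end and back it away along the board to 18 cm, lock it and let go of it; with the tape standing there locked, press the seal stamp squarely and gently onto the cream band, level with the mouth of the tape case, and lift it straight off without smearing. Finally unlock the tape, let its blade run fully home and hang it by its bail on the hook again, and put the stamp back upright on its ink pad.

Things in the scene. Friction and masses are not known exactly. Their poses are not given: they have to be found in the camera images.
- sleeve_board: fixed wooden board 280 x 104 x 18 mm with a brown card sleeve blank lying flush on it. Origin: centre of the underside, z up, +x along its length to the end to be hooked (robot's left), +y toward the robot. Top at z = 18 mm. The far half y < 0 carries the cream band, 44 mm wide, centre line y = -26 mm; the tape lies in the brown near half, lane y = +26 mm.
- hook_end (a point): top edge of the sleeve board's left-hand (+x) end in the middle of the tape's lane (board x = +140, y = +26, z = +18 mm); axes as the board's. The lip hooks over this end, outside it.
- tape_mid (a point): centre of the tape measure's plum case: 84 mm long (its x), 34 thick (y), 45 high, 0.5 kg. +x = the way the blade runs out of the mouth; z up. Rubber sole 23 mm below this point. Grip it by the flat sides, fingers straddling bail and hook. Let go on the board, its sole holds against the blade's spring (1.0 N home, 1.5 N at 18 cm).
- tape_mouth (a point): mouth of the case: its front face, 42 mm ahead of tape_mid, at the level of the sole; axes as the case's. The tape reads the distance from here to the hooking face of the lip.
- tape_lip (a point): hooking face of the steel lip at the blade's end, 4 mm below the level of the sole; axes as the case's. The lip is 18 mm wide, 2.5 mm thick (beyond this face) and reaches 10 mm below the sole; with the blade home this face is flush with the mouth.
- tape_blade (a joint): how far the blade is out, m: 0 = home, 0.18 = the tape reads 18 cm, 0.24 = all. A spring draws it in unless the lock is on.
- tape_lock (a joint): rocker on top of the case, 60 x 14 mm along its x, pivot under the bail, rad: 0 = unlocked (grey rear end down), 0.33 = locked (red front end down, blade braked). It snaps over at about 3 N and stays. Press the raised end straight down, 22 mm ahead of (lock) or behind (unlock) the case's centre: there it stands 35 mm above tape_mid and goes down 8 mm.
- stand_seat (a point): top of the seat of the fixed stand's brass hook, where the bail rests, 148 mm above the counter; axes the stand's. The 6 mm hook bar runs along x; its free end points to -x: from 21 mm before the seat it turns up, ending 31 mm before the seat and 8 mm above it. The post is 70 mm behind (+x). The tape starts here, mouth to -x; it may hang either way round.
- tape_bail (a point): underside of the top bar of the bail, a steel arch of 6 mm bar across the case's thickness at mid-length, 55 mm above tape_mid; axes as the case's. It rests on stand_seat when the tape hangs. Its opening is 21 mm wide (y) and free for 20 mm below this point; the bail's top is 6 mm above it. The case reaches 42 mm before and behind the bail: draw it 85 mm along the hook before lifting it past the tip.
- stamp_grip (a point): middle of the turned round grip (24 mm across) of the wooden seal stamp; the stamp is 59 mm high with a base 24 (its x) x 34 (its y) mm; its printing face is 42 mm below this point, its top 17 mm above. 0.045 kg. z up.
- ink_pad: fixed ink pad 100 x 70 x 12 mm; origin: centre of its underside; x along its length. The stamp stands on its top at z = 12 mm (dark red felt 88 x 58 mm).
- slate: fixed dark slate 127 (x) x 252 (y) x 8 mm on the counter, origin: centre of its underside. The goods go on it.
- disc_jar_mid (a point): centre of a jar of chocolate discs with a pale lid, 63 mm across, 87 mm high, 0.22 kg, half-way up; z up. May be absent.
- tin_a_mid (a point): centre of a round tin, plum with an ochre lid, 70 mm across, 36 mm high, 0.09 kg, half-way up; z up. May be absent.
- tin_b_mid (a point): centre of a second tin just like tin_a. May be absent.
- ballotin_b: bystander: plum card box of truffles 67 x 93 x 46 mm, origin: centre of its underside; to be left alone.
- ribbon_roll: bystander: small roll of brown ribbon lying flat, 83 x 108 x 18 mm; to be left alone.

How it is judged:
On the way, in this order (a step that is already met when the one before it is completed fails the run):
1. all the goods stand upright on the slate (x of tin_a_mid in the frame of slate between -0.055 and 0.055 m and y of tin_a_mid in the frame of slate between -0.118 and 0.118 m and z of tin_a_mid in the frame of slate between 0.02 and 0.032 m and angle between each of tin_a_mid, disc_jar_mid, tin_b_mid's own z axis and vertical below 0.1 rad and x of disc_jar_mid in the frame of slate between -0.055 and 0.055 m and y of disc_jar_mid in the frame of slate between -0.118 and 0.118 m and z of disc_jar_mid in the frame of slate between 0.0455 and 0.0575 m and x of tin_b_mid in the frame of slate between -0.055 and 0.055 m and y of tin_b_mid in the frame of slate between -0.118 and 0.118 m and z of tin_b_mid in the frame of slate between 0.02 and 0.032 m), for 0.3 s.
2. the tape's lip is hooked over the board's left-hand end, outside it and below its top, and the blade is drawn out at least 12 cm (x of tape_lip in the frame of sleeve_board between 0.136 and 0.15 m and z of tape_lip in the frame of sleeve_board below 0.017 m and y of tape_lip in the frame of sleeve_board between 0 and 0.05 m and value of joint tape_blade above 0.12 m), for 0.2 s.
3. the tape stands locked on the board at 18 cm, hooked and let go of (x of tape_lip in the frame of sleeve_board between 0.136 and 0.15 m and z of tape_lip in the frame of sleeve_board below 0.017 m and y of tape_lip in the frame of sleeve_board between 0 and 0.05 m and value of joint tape_blade between 0.173 and 0.187 m and value of joint tape_lock above 0.25 rad and contact force between the fingers and tape below 0.3 N and angle between the x axis of tape_mid and the x axis of sleeve_board, either way round below 0.09 rad and z of tape_mouth in the frame of sleeve_board between 0.014 and 0.022 m), for 0.5 s.
4. the stamp is pressed squarely on the cream band, level with the tape's mouth, the tape still locked at 18 cm (x of tape_lip in the frame of sleeve_board between 0.136 and 0.15 m and z of tape_lip in the frame of sleeve_board below 0.017 m and y of tape_lip in the frame of sleeve_board between 0 and 0.05 m and value of joint tape_blade between 0.173 and 0.187 m and value of joint tape_lock above 0.25 rad and contact force between seal_stamp and sleeve_board above 3 N and angle between stamp_grip's own z axis and vertical below 0.07 rad and x of stamp_grip in the frame of tape_mouth between -0.01 and 0.01 m and y of stamp_grip in the frame of sleeve_board between -0.04 and -0.014 m and (angle between the x axis of stamp_grip and the x axis of sleeve_board, either way round below 0.14 rad or angle between the y axis of stamp_grip and the x axis of sleeve_board, either way round below 0.14 rad)), for 0.2 s.
5. the stamp is lifted clear, upright (z of stamp_grip in the frame of sleeve_board above 0.075 m and contact force between seal_stamp and sleeve_board below 0.05 N), for 0.1 s.
6. the tape is unlocked and its blade is home (value of joint tape_lock below 0.1 rad and value of joint tape_blade below 0.01 m), for 0.2 s.
At the end, for the whole second after the job is handed in: Tape at rest on the hook by its bail (within 15 mm of the seat), unlocked, blade under 10 mm out; stamp upright on the pad (within 36 x 24 mm of its centre); every good present upright on the slate (within 55 x 118 mm of its centre); the seal was pressed at the tape locked at 18 cm (+-7 mm) (all of step 1 and all of step 6 and distance between tape_bail and stand_seat below 0.015 m and angle between tape_mid's own z axis and vertical below 0.3 rad and linear speed of tape below 0.03 m/s and x of stamp_grip in the frame of ink_pad between -0.036 and 0.036 m and y of stamp_grip in the frame of ink_pad between -0.024 and 0.024 m and z of stamp_grip in the frame of ink_pad between 0.049 and 0.059 m and angle between stamp_grip's own z axis and vertical below 0.1 rad and linear speed of each of seal_stamp, tin_a, disc_jar, tin_b below 0.02 m/s); the robot touches nothing.
It fails at once if the stamp is pressed on the board with more than 30 N (contact force between seal_stamp and sleeve_board above 30 N).
It fails at once if the stamp slides or slams on the board (faster than 0.12 m/s while it presses) (contact force between seal_stamp and sleeve_board above 2 N and linear speed of seal_stamp above 0.12 m/s).
It fails at once if a bystander (truffle box, ribbon roll) is pushed more than 3 cm (distance of any of ballotin_b, ribbon_roll from where it was at the start of the episode above 0.03 m).
Of tin_a, disc_jar, tin_b only 1 to 3 are there at a start; the rules pass over those that are not, and their reading is None.
At some moment in a run one of tin_a, tin_b may be knocked a few centimetres aside while the robot is not near it.
It also fails if it takes over 210 s, if anything falls off the work surface, if the arm or the gripper's body presses on something with over 40 N, if the wrist force passes 120 N, or if a joint passes its speed limit or range.

## Working session

There is one attempt and no reset: what is moved stays moved. The work goes in short steps, Python scripts to look and compute and a shell command to move; the robot and the scene stay as the last step left them, time stands still between calls to the robot, and variables do not carry over. Pictures are saved under pics/ and viewed, and the job is handed in when it is done.

```bash
ls; mkdir -p pics; cat > h.py <<'E'
from bench import r
import numpy as np, cv2
def snap(n,f):
    c=r.camera(n); cv2.imwrite('pics/'+f,c['pixels'][:,:,::-1]); np.savez('pics/'+f+'.npz',**{k:np.array(v) for k,v in c.items()}); return c
def load(f): 
    return dict(np.load('pics/'+f+'.npz'))
def ray(c,u,v):
    H=c['pixels'].shape[0]; f=H/2/np.tan(np.radians(float(c['fov_y']))/2)
    d=np.array([(u-c['cx'])/f,(v-c['cy'])/f,1.]); T=np.array(c['cam_to_world'])
    return T[:3,3],T[:3,:3]@d
def onz(c,u,v,z):
    o,d=ray(c,u,v); return (o+d*(z-o[2])/d[2]).round(4)
def proj(c,p):
    H=c['pixels'].shape[0]; f=H/2/np.tan(np.radians(float(c['fov_y']))/2)
    T=np.array(c['cam_to_world']); q=T[:3,:3].T@(np.array(p)-T[:3,3]); return (q[:2]/q[2]*f+[c['cx'],c['cy']]).round(1)
E
python3 - <<'E'
from h import *
for n in ['scene','top','wrist']:
    c=snap(n,n+'0.png'); print(n,c['fov_y'],c['cx'],c['cy'],np.array(c['cam_to_world']).round(3).tolist())
print(r.read_state())
E
```

```text
pics
scene 56.566272211735956 318.5972514923037 235.91948327748668 [[-0.83, -0.219, 0.513, 0.119], [-0.558, 0.356, -0.75, 0.841], [-0.018, -0.908, -0.418, 0.466], [0.0, 0.0, 0.0, 1.0]]
top 56.54575143340541 325.3950321659043 238.20328646919435 [[0.029, -0.994, 0.103, 0.475], [-1.0, -0.028, 0.01, 0.183], [-0.007, -0.104, -0.995, 1.123], [0.0, 0.0, 0.0, 1.0]]
wrist 62.12796432725402 321.3383818181973 243.65533547643972 [[0.292, -0.925, -0.242, 0.249], [-0.956, -0.283, -0.073, -0.577], [-0.001, 0.252, -0.968, 0.385], [0.0, 0.0, 0.0, 1.0]]
{'time': 0.15, 'joint_positions': array([ 1.25040699,  0.33273759, -0.06472767,  1.4607208 ,  0.02158989,
        1.34990868, -0.088514  ]), 'joint_vel': array([ 0.00045828, -0.00095457, -0.00147046, -0.00332194, -0.00078469,
       -0.00075128,  0.00063252]), 'joint_torque': array([ 5.77228875e-04, -6.23632836e+01,  2.44239997e-02, -3.90142143e+01,
       -6.13734475e-02,  3.71761364e-02,  1.06515715e-04]), 'ee_pos': array([ 0.18331497, -0.59721256,  0.22194315]), 'eef_rot': array([ 9.88933560e-01,  1.48358086e-01, -9.32795242e-05, -5.31681718e-04]), 'ft_force': array([-0.22564854,  0.37570417,  0.64475094]), 'torque': array([0.02644219, 0.00217949, 0.00523653]), 'width': 0.0869346298519693}
```

View pics/scene0.png

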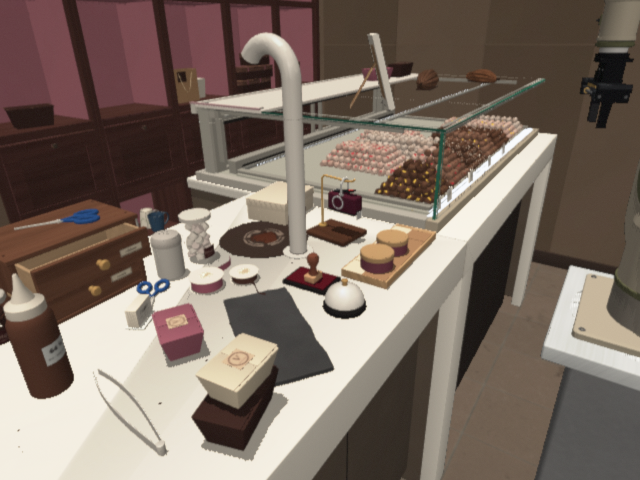

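View pics/top0.png

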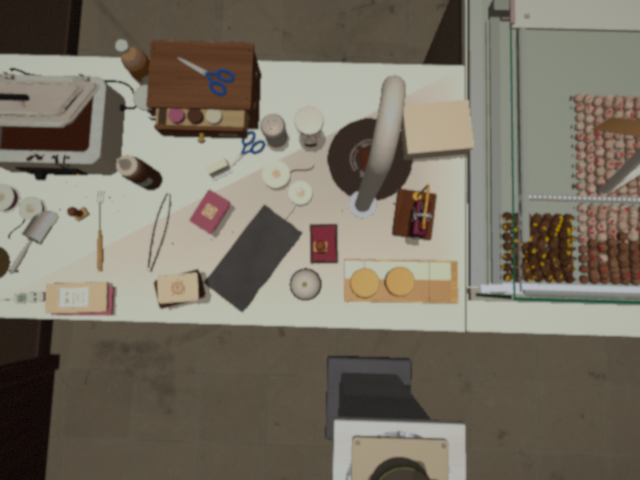

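View pics/wrist0.png

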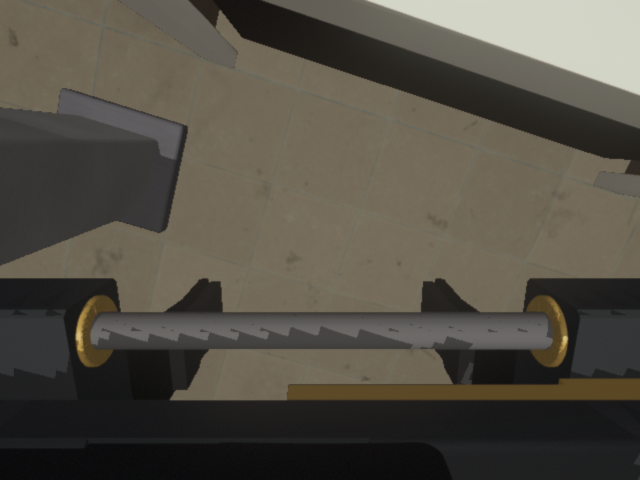

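The scene and top views show two tins on the board (top pixels (365,282) and (400,282)) and no jar. The stamp on its pad is at (321,245), the slate at (253,258) and the tape on its stand at (418,213). A tall white tube rises at (362,205). Next I'll enlarge the parts that matter.

```bash
python3 - <<'E'
from h import *
c=load('top0.png')
im=c['pixels'][:,:,::-1]
cv2.imwrite('pics/topz.png',cv2.resize(im[170:320,190:490],None,fx=2.66,fy=2.66,interpolation=cv2.INTER_CUBIC))
s=load('scene0.png');im=s['pixels'][:,:,::-1]
cv2.imwrite('pics/scz.png',cv2.resize(im[160:340,220:460],None,fx=3.3,fy=3.3,interpolation=cv2.INTER_CUBIC))
for n,(u,v,z) in dict(boardTL=(345,260,.018),TR=(457,260,.018),BL=(345,302,.018),BR=(457,302,.018),tinL=(365,282,.054),tinR=(400,282,.054),s1=(266,206,.008),s2=(301,234,.008),s3=(207,281,.008),s4=(243,310,.008),p1=(309,225,.012),p2=(336,225,.012),p3=(336,263,.012),tube=(362,205,0),ballotin=(211,212,.046),counter=(300,328,0),counterL=(300,60,0),glass=(466,250,0),bell=(306,284,0.05)).items():
    print(n,onz(c,u,v,z))
E
```

```text
boardTL [0.5369 0.1434 0.018 ]
TR [ 0.5448 -0.1333  0.018 ]
BL [0.4339 0.1409 0.018 ]
BR [ 0.4419 -0.1331  0.018 ]
tinL [0.4838 0.0958 0.054 ]
tinR [0.4862 0.0125 0.054 ]
s1 [0.6686 0.3464 0.008 ]
s2 [0.5997 0.2553 0.008 ]
s3 [0.4754 0.4854 0.008 ]
s4 [0.4066 0.3922 0.008 ]
p1 [0.6226 0.2357 0.012 ]
p2 [0.6245 0.1679 0.012 ]
p3 [0.5291 0.1654 0.012 ]
tube [0.6793 0.1029 0.    ]
ballotin [0.6434 0.4748 0.046 ]
counter [0.3662 0.2502 0.    ]
counterL [1.0628 0.2744 0.    ]
glass [ 0.5718 -0.1611  0.    ]
bell [0.475  0.2364 0.05  ]
```

View pics/topz.png

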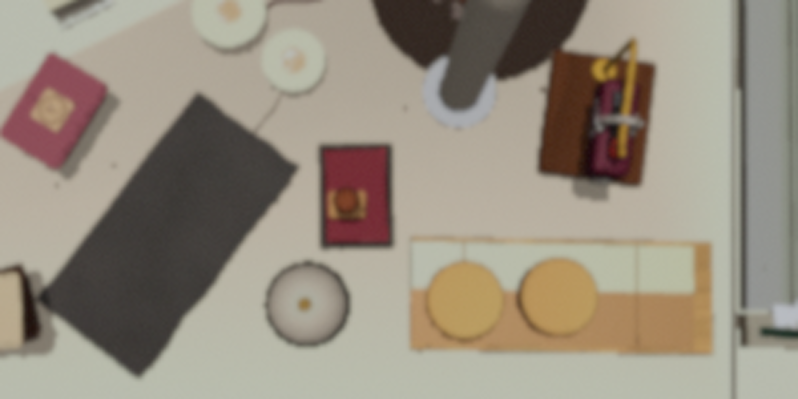

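View pics/scz.png

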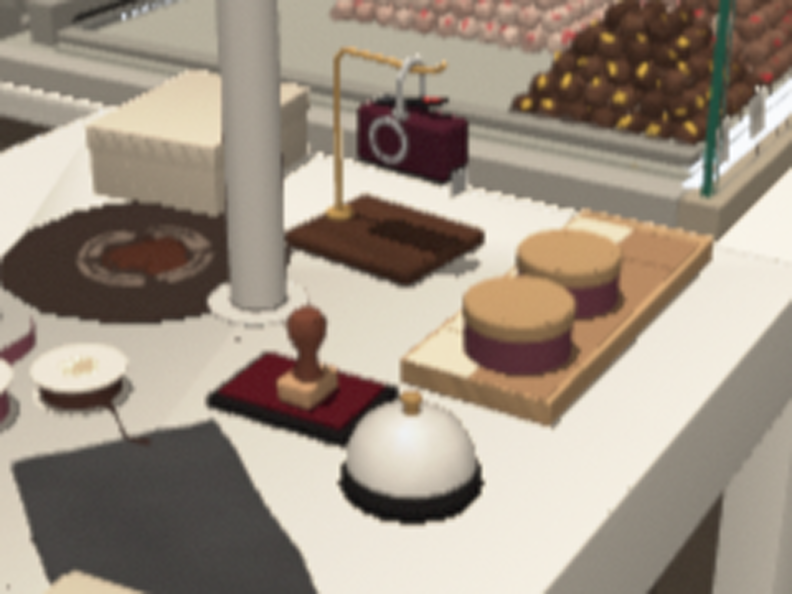

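```bash
cat >> h.py <<'E'
def pose():
    s=r.read_state(); x,y,z,w=s['eef_rot']
    from scipy.spatial.transform import Rotation as R
    M=R.from_quat([x,y,z,w]).as_matrix(); return np.array(s['ee_pos']),M,s
def go(*wps):
    "wps (x,y,z,theta): prints shift in start tool frame mm and turn deg"
    p,M,s=pose(); th0=np.degrees(np.arctan2(M[1,0],M[0,0]))
    print('now',p.round(4),'th',th0.round(2),'tilt',np.degrees(np.arccos(-M[2,2])).round(2),'F',s['ft_force'].round(2),'w',round(s['width'],4),'t',round(s['time'],2))
    q=p;
    for w in wps:
        d=M.T@(np.array(w[:3])-p)*1000; t=(th0-w[3]+180)%360-180
        print('->',w,'shift',d.round(1),'turn',round(t,1),'rows',max(np.linalg.norm(np.array(w[:3])-q)*1000/41.7,abs(t)/7.16).round(1)); q=np.array(w[:3])
E
python3 - <<'E'
from h import *
go((0.33,-0.30,0.32,90),(0.40,-0.05,0.32,90))
print(r.read_state()['joint_positions'].round(2))
E
```

```text
now [ 0.1833 -0.5972  0.2219] th 17.06 tilt 0.06 F [-0.23  0.38  0.64] w 0.0869 t 0.15
-> (0.33, -0.3, 0.32, 90) shift [ 227.4 -241.2  -97.8] turn -72.9 rows 10.2
-> (0.4, -0.05, 0.32, 90) shift [ 367.7 -459.6  -97.6] turn -72.9 rows 10.2
[ 1.25  0.33 -0.06  1.46  0.02  1.35 -0.09]
```

```bash
python3 -m crank '[[1,[0,0,-60],-7],[1,[50,-50,-98],-14],[1,[100,-100,-98],-21],[1,[150,-150,-98],-29],[1,[190,-200,-98],-36],[1,[227,-241,-98],-43],[1,[227,-241,-98],-50],[1,[227,-241,-98],-57],[1,[227,-241,-98],-64],[1,[227,-241,-98],-70],[1,[227,-241,-98],-73],[1,[227,-241,-98],-73]]'; python3 - <<'E'
from h import *
go((0.42,-0.0,0.30,90),(0.484,0.0,0.25,90))
print(r.read_state()['joint_positions'].round(2))
E
```

```text
time: 1.15
ee_pos: [0.3301, -0.2997, 0.3207]
eef_rot: [0.705, 0.709, -0.0, 0.0]
ft_force: [0.5, -1.0, -0.2]
width: 0.0867
now [ 0.3301 -0.2997  0.3207] th 90.32 tilt 0.05 F [ 0.48 -1.   -0.22] w 0.0867 t 1.15
-> (0.42, -0.0, 0.3, 90) shift [299.2  91.6  20.5] turn 0.3 rows 7.5
-> (0.484, 0.0, 0.25, 90) shift [298.9 155.6  70.5] turn 0.3 rows 1.9
[ 1.03 -0.09 -0.37  1.72 -0.03  1.5   0.67]
```

```bash
python3 -m crank '[[1,[40,12,0],0],[1,[80,25,0],0],[1,[120,37,0],0],[1,[160,50,5],0],[1,[200,62,10],0],[1,[240,80,20],0],[1,[270,100,20],0],[1,[299,130,20],0],[1,[299,155,20],0],[1,[299,155,20],0],[1,[299,155,20],0]]'; python3 - <<'E'
from h import *
snap('wrist','w1.png')
E
```

```text
time: 2.07
ee_pos: [0.4848, -0.0017, 0.2996]
eef_rot: [0.707, 0.707, 0.0, -0.002]
ft_force: [-0.6, 0.1, -0.0]
width: 0.0871
```

View pics/w1.png

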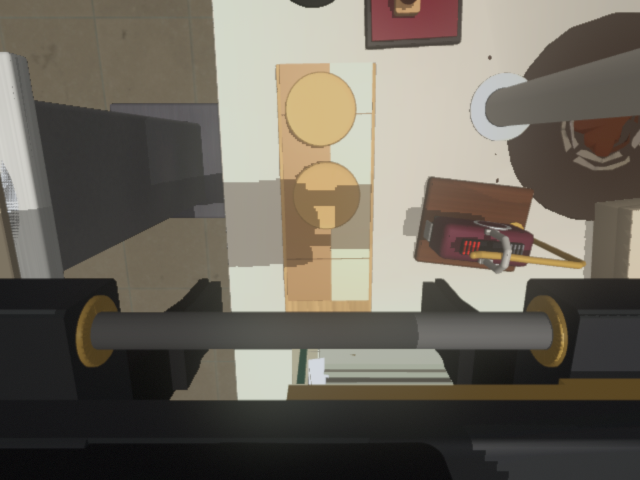

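The wrist view has the tin lids at (320,108) and (327,195), the board's left end at row 64 and the hanging tape at about (487,242), with its red rocker end toward the robot. Next I'll measure with masks.

```bash
python3 - <<'E'
from h import *
c=load('w1.png'); im=c['pixels']; hsv=cv2.cvtColor(im,cv2.COLOR_RGB2HSV)
for (u,v) in [(320,108),(327,195),(295,280),(300,90),(350,220),(430,20),(407,8)]: print((u,v),hsv[v,u])
for n,p in dict(bTL=(277,65),bTR=(376,64),bBL=(286,300),bBR=(371,301)).items(): print(n,onz(c,*p,.018))
m=cv2.inRange(hsv,(14,115,90),(24,255,255)); m[300:]=0;m[:,380:]=0
n,l,st,ce=cv2.connectedComponentsWithStats(cv2.morphologyEx(m,cv2.MORPH_OPEN,np.ones((5,5))))
for i in range(1,n):
    if st[i,4]>300: print(st[i],ce[i].round(1),onz(c,*ce[i],.054))
cv2.imwrite('pics/m1.png',m)
t=load('top0.png');h2=cv2.cvtColor(t['pixels'],cv2.COLOR_RGB2HSV)
print(h2[282,365],h2[290,430])
E
```

```text
(320, 108) [ 20  98 213]
(327, 195) [ 17 111 140]
(295, 280) [ 17 106 188]
(300, 90) [ 20  99 213]
(350, 220) [ 19  61 155]
(430, 20) [179 124 130]
(407, 8) [ 16 109 189]
bTL [0.4383 0.143  0.018 ]
bTR [0.5406 0.1437 0.018 ]
bBL [ 0.4412 -0.1175  0.018 ]
bBR [ 0.5431 -0.1189  0.018 ]
[ 19 121 186] [ 16 121 167]
```

View pics/m1.png

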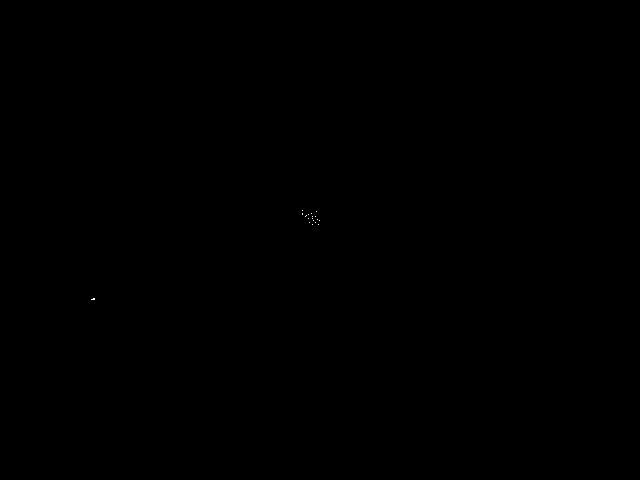

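```bash
python3 - <<'E'
from h import *
c=load('w1.png'); g=cv2.cvtColor(c['pixels'],cv2.COLOR_RGB2GRAY)
s=cv2.HoughCircles(cv2.GaussianBlur(g[50:250,270:385],(5,5),0),cv2.HOUGH_GRADIENT,1,40,param1=80,param2=15,minRadius=28,maxRadius=42)
for u,v,R in s[0]: 
    u+=270;v+=50; print(u,v,R,onz(c,u,v,.054), onz(c,u+R,v,.054)[0]-onz(c,u,v,.054)[0])
for u,v in [(321,109),(327,195.5)]: print(onz(c,u,v,.054))
t=load('top0.png');print([proj(t,(.486,.09,.054)),proj(t,(.486,.01,.054))])
E
```

```text
321.5 109.5 35.7 [0.4843 0.0966 0.054 ] 0.0348
325.5 195.5 35.1 [0.4882 0.0126 0.054 ] 0.036099999999999965
[0.4838 0.0971 0.054 ]
[0.4897 0.0126 0.054 ]
[array([367.4, 281.2]), array([401.1, 282.1])]
```

```bash
python3 - <<'E'
from h import *
go((.484,.0965,.12,90),(.484,.0965,.024,90),(.484,.0965,.12,90),(.49,.405,.12,90))
E
```

```text
now [ 0.4842 -0.0019  0.2999] th 89.94 tilt 0.12 F [-0.43 -0.37  0.54] w 0.0869 t 2.12
-> (0.484, 0.0965, 0.12, 90) shift [ 98.2   0.  180. ] turn -0.1 rows 4.9
-> (0.484, 0.0965, 0.024, 90) shift [9.81e+01 2.00e-01 2.76e+02] turn -0.1 rows 2.3
-> (0.484, 0.0965, 0.12, 90) shift [ 98.2   0.  180. ] turn -0.1 rows 2.3
-> (0.49, 0.405, 0.12, 90) shift [406.7   5.7 180.4] turn -0.1 rows 7.4
```

```bash
python3 -m crank '[[1,[30,0,30],0],[1,[60,0,60],0],[1,[98,0,80],0],[1,[98,0,120],0],[1,[98,0,160],0],[1,[98,0,190],0],[1,[98,0,220],0],[1,[98,0,240],0],[1,[98,0,258],0],[1,[98,0,268],0],[1,[98,0,275],0],[1,[98,0,275],0]]'; python3 -m crank '[[-1,[0,0,0],0],[-1,[0,0,0],0],[-1,[0,0,0],0],[-1,[0,0,0],0],[-1,[0,0,0],0],[-1,[0,0,0],0]]' 15; python3 - <<'E'
from h import *
go((.49,.405,.12,90))
E
```

```text
time: 3.12
ee_pos: [0.4838, 0.0957, 0.025]
eef_rot: [0.707, 0.707, -0.001, -0.0]
ft_force: [-0.7, -0.8, 0.0]
width: 0.0874
time: 3.62
ee_pos: [0.4848, 0.0966, 0.0263]
eef_rot: [0.707, 0.707, 0.0, 0.001]
ft_force: [-1.2, -0.2, 7.0]
width: 0.0695
now [0.4848 0.0966 0.0263] th 90.05 tilt 0.07 F [-1.2  -0.21  6.98] w 0.0695 t 3.62
-> (0.49, 0.405, 0.12, 90) shift [308.3   5.6 -93.8] turn 0.1 rows 7.7
```

```bash
python3 -m crank '[[-1,[0,0,-20],0],[-1,[0,0,-55],0],[-1,[15,0,-90],0],[-1,[50,0,-95],0],[-1,[88,0,-95],0],[-1,[125,2,-95],0],[-1,[163,3,-95],0],[-1,[200,4,-95],0],[-1,[240,5,-95],0],[-1,[280,5,-95],0],[-1,[308,5,-95],0],[-1,[308,5,-95],0]]';python3 - <<'E'
from h import *
go((.49,.405,.017,90))
snap('wrist','w2.png')
E
```

```text
time: 4.62
ee_pos: [0.4856, 0.4115, 0.1205]
eef_rot: [0.704, 0.71, 0.001, -0.002]
ft_force: [-0.9, 1.6, -0.9]
width: 0.0691
now [0.4856 0.4115 0.1205] th 90.47 tilt 0.26 F [-0.87  1.55 -0.91] w 0.0691 t 4.62
-> (0.49, 0.405, 0.017, 90) shift [ -6.9   4.6 103.5] turn 0.5 rows 2.5
```

View pics/w2.png

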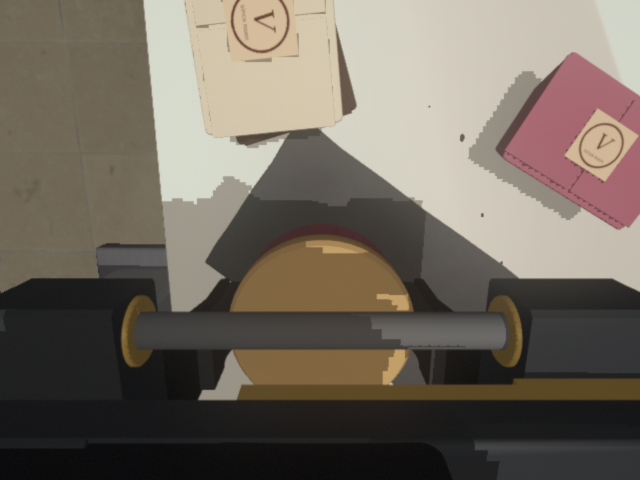

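The tin sits held in the jaws at (320,320) and the slate's corner is at (315,130), with the box stack clear of the path. Lowering it now.

```bash
python3 -m crank '[[-1,[-4,4,30],0],[-1,[-7,4,60],0],[-1,[-7,4,80],0],[-1,[-7,4,92],0],[-1,[-7,4,99],0],[-1,[-7,4,103],0],[-1,[-7,4,103],0],[-1,[-7,4,103],0]]'; python3 -m crank '[[1,[0,0,0],0],[1,[0,0,0],0],[1,[0,0,0],0],[1,[0,0,0],0],[1,[0,0,-20],0],[1,[0,0,-60],0],[1,[0,0,-100],0],[1,[-40,0,-110],0],[1,[-80,0,-110],0],[1,[-120,0,-110],0],[1,[-160,0,-110],0],[1,[-160,0,-110],0]]'; python3 - <<'E'
from h import *
snap('wrist','w3.png');snap('top','t3.png')
c=load('w2.png'); print(onz(c,315,130,.008))
go((.488,.0125,.14,90),(.488,.0125,.025,90))
E
```

```text
time: 5.33
ee_pos: [0.4934, 0.3981, 0.0187]
eef_rot: [0.707, 0.707, 0.001, 0.0]
ft_force: [-0.9, 0.3, -0.7]
width: 0.0692
time: 6.33
ee_pos: [0.4953, 0.228, 0.1269]
eef_rot: [0.71, 0.704, -0.002, 0.002]
ft_force: [0.8, -2.1, -1.0]
width: 0.0868
[0.4802 0.4874 0.008 ]
now [0.494  0.2352 0.1278] th 89.82 tilt 0.09 F [0.56 0.99 0.36] w 0.0871 t 6.43
-> (0.488, 0.0125, 0.14, 90) shift [-222.7   -5.3  -11.9] turn -0.2 rows 5.3
-> (0.488, 0.0125, 0.025, 90) shift [-222.6   -5.4  103.1] turn -0.2 rows 2.8
```

View pics/w3.png

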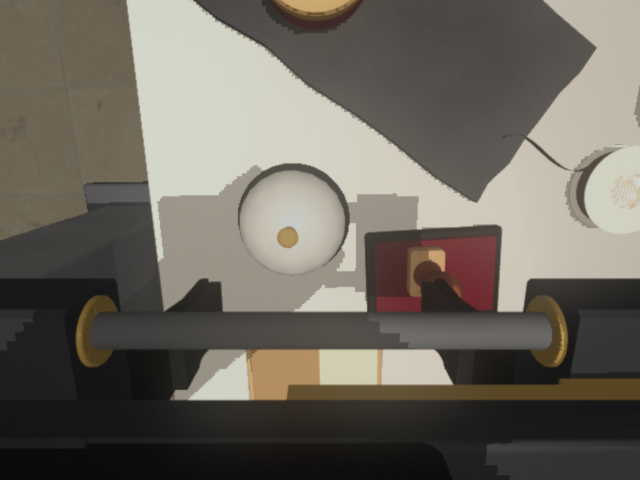

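View pics/t3.png

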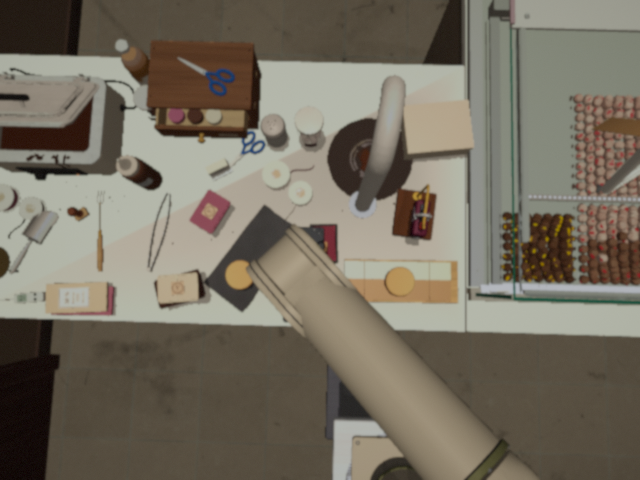

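The first tin stands on the slate at (239,275) in the top view; the second is still at (400,282). Fetching that one.

```bash
python3 -m crank '[[1,[-40,-2,-12],0],[1,[-80,-5,-12],0],[1,[-120,-5,-12],0],[1,[-160,-5,-12],0],[1,[-200,-5,0],0],[1,[-222,-5,20],0],[1,[-222,-5,50],0],[1,[-222,-5,75],0],[1,[-222,-5,90],0],[1,[-222,-5,98],0],[1,[-222,-5,102],0],[1,[-222,-5,102],0]]'; python3 -m crank '[[-1,[0,0,0],0],[-1,[0,0,0],0],[-1,[0,0,0],0],[-1,[0,0,0],0],[-1,[0,0,0],0],[-1,[0,0,-20],0],[-1,[0,0,-55],0],[-1,[0,0,-95],0],[-1,[30,0,-95],0],[-1,[60,0,-95],0]]' 15; python3 - <<'E'
from h import *
go((.586,.335,.12,90),(.586,.335,.018,90))
E
```

```text
time: 7.43
ee_pos: [0.4885, 0.0168, 0.0255]
eef_rot: [0.706, 0.708, 0.0, -0.0]
ft_force: [-0.3, -0.2, -0.1]
width: 0.087
time: 8.27
ee_pos: [0.49, 0.0744, 0.1228]
eef_rot: [0.709, 0.706, 0.001, 0.002]
ft_force: [0.1, 0.4, -1.6]
width: 0.0693
now [0.49   0.0744 0.1228] th 89.76 tilt 0.27 F [ 0.14  0.42 -1.58] w 0.0693 t 8.27
-> (0.586, 0.335, 0.12, 90) shift [261.   94.9   2.9] turn -0.2 rows 6.7
-> (0.586, 0.335, 0.018, 90) shift [261.2  94.4 104.9] turn -0.2 rows 2.4
```

```bash
python3 -m crank '[[-1,[40,15,0],0],[-1,[80,30,0],0],[-1,[120,45,0],0],[-1,[155,60,0],0],[-1,[190,75,0],0],[-1,[225,90,0],0],[-1,[255,94,0],0],[-1,[261,94,0],0],[-1,[261,94,20],0],[-1,[261,94,50],0],[-1,[261,94,70],0],[-1,[261,94,70],0]]'; python3 - <<'E'
from h import *
go((.586,.335,.018,90))
E
```

```text
time: 9.27
ee_pos: [0.58, 0.3345, 0.0457]
eef_rot: [0.707, 0.707, -0.004, -0.001]
ft_force: [0.1, -0.5, -1.9]
width: 0.0691
now [0.58   0.3345 0.0457] th 90.06 tilt 0.41 F [ 0.08 -0.49 -1.93] w 0.0691 t 9.27
-> (0.586, 0.335, 0.018, 90) shift [ 0.6  6.2 27.6] turn 0.1 rows 0.7
```

```bash
python3 -m crank '[[-1,[0,4,12],0],[-1,[0,4,20],0],[-1,[0,4,25],0],[-1,[0,4,28],0],[-1,[0,4,28],0],[-1,[0,4,28],0]]'; python3 -m crank '[[1,[0,0,0],0],[1,[0,0,0],0],[1,[0,0,0],0],[1,[0,0,0],0],[1,[0,0,-20],0],[1,[0,0,-60],0],[1,[0,0,-100],0],[1,[-20,-30,-130],0],[1,[-40,-60,-150],0],[1,[-60,-100,-180],0],[1,[-60,-100,-180],0]]'; python3 - <<'E'
from h import *
snap('wrist','w4.png');snap('top','t4.png')
go((.55,-0.02,.26,180))
E
```

```text
time: 9.77
ee_pos: [0.5862, 0.3369, 0.023]
eef_rot: [0.707, 0.707, 0.0, 0.0]
ft_force: [-0.1, -0.5, -1.0]
width: 0.069
time: 10.68
ee_pos: [0.4837, 0.2764, 0.2051]
eef_rot: [0.706, 0.708, 0.001, 0.001]
ft_force: [0.3, 0.2, 0.5]
width: 0.0874
now [0.4853 0.2764 0.205 ] th 90.08 tilt 0.25 F [0.79 0.11 0.32] w 0.0869 t 10.78
-> (0.55, -0.02, 0.26, 180) shift [-296.6   64.5  -54.4] turn -89.9 rows 12.6
```

View pics/w4.png

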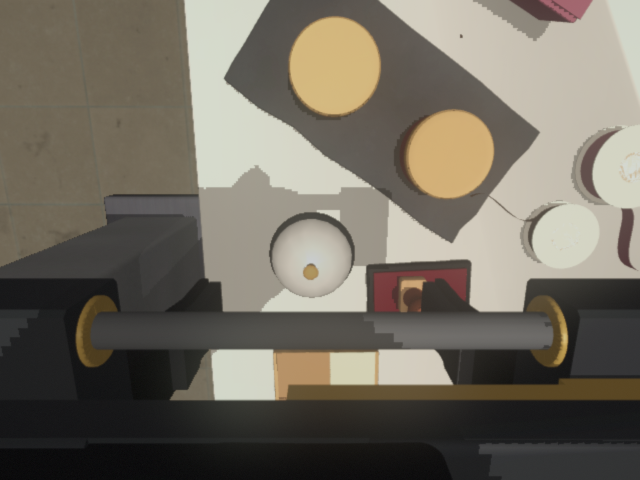

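View pics/t4.png

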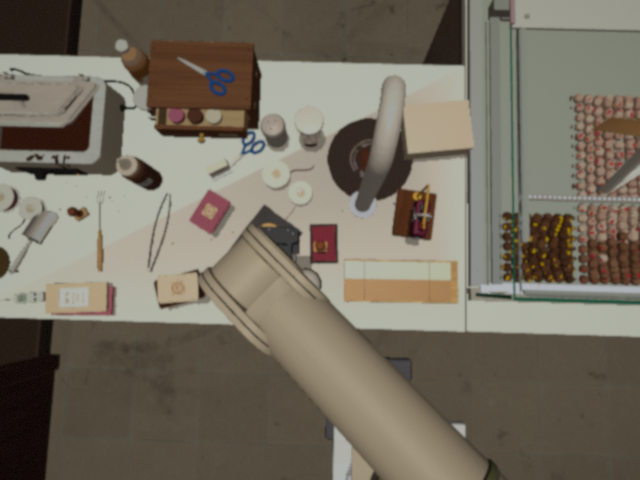

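Both tins stand on the slate (wrist pixels (335,66) and (449,154)). Moving on to look at the tape.

```bash
python3 -m crank '[[1,[-40,0,-20],0],[1,[-80,0,-45],0],[1,[-120,0,-45],0],[1,[-160,0,-45],0],[1,[-200,0,-45],0],[1,[-240,15,-45],0],[1,[-280,35,-45],0],[1,[-310,60,-45],0],[1,[-326,75,-45],0],[1,[-326,75,-45],0],[1,[-326,75,-45],0]]'; python3 - <<'E'
from h import *
snap('wrist','w5.png');go((.55,-0.02,.26,180))
E
```

```text
time: 11.7
ee_pos: [0.5621, -0.0504, 0.2464]
eef_rot: [0.707, 0.707, 0.0, -0.001]
ft_force: [-0.5, 1.7, 0.3]
width: 0.087
now [ 0.5616 -0.0487  0.2468] th 90.08 tilt 0.1 F [ 0.85  0.69 -0.24] w 0.0871 t 11.75
-> (0.55, -0.02, 0.26, 180) shift [ 28.8 -11.6 -13.1] turn -89.9 rows 12.6
```

View pics/w5.png

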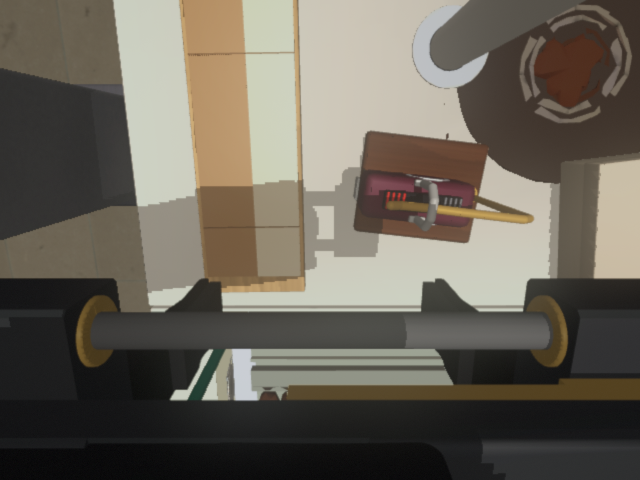

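```bash
python3 - <<'E'
from h import *
c=load('w5.png');im=c['pixels'][:,:,::-1]
cv2.imwrite('pics/w5z.png',cv2.resize(im[120:255,345:545],None,fx=4,fy=4,interpolation=cv2.INTER_CUBIC))
c=load('w1.png');im=c['pixels'][:,:,::-1]
cv2.imwrite('pics/w1z.png',cv2.resize(im[165:285,405:595],None,fx=4,fy=4,interpolation=cv2.INTER_CUBIC))
E
```

```text
(no output)
```

View pics/w5z.png

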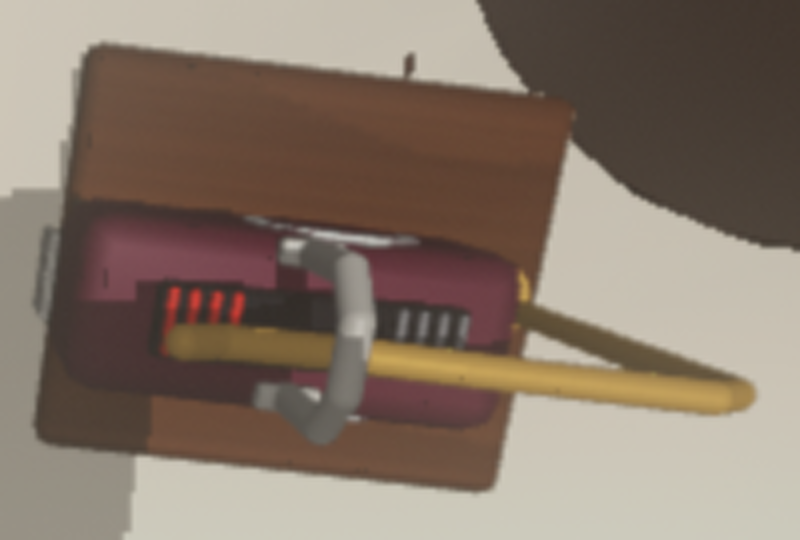

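View pics/w1z.png

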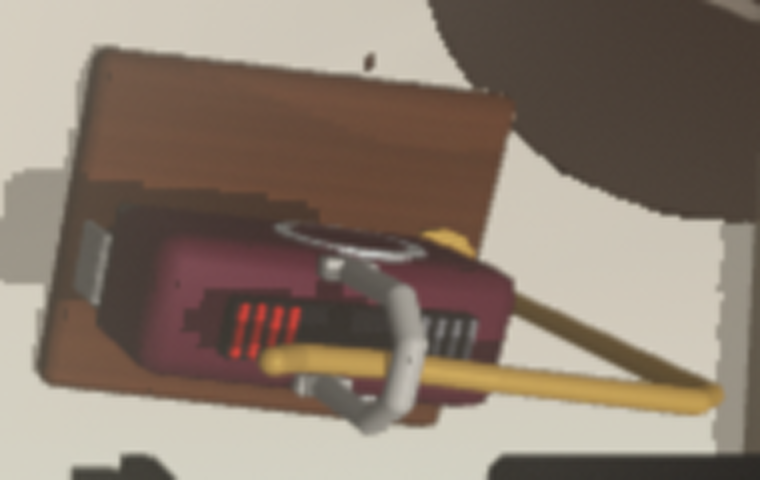

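```bash
python3 - <<'E'
from h import *
c=load('w5.png'); d=load('w1.png')
P=lambda u,v:(345+u/4,120+v/4); Q=lambda u,v:(405+u/4,165+v/4)
def tri(p,q):
    o1,d1=ray(c,*p);o2,d2=ray(d,*q);A=np.stack([d1,-d2],1);s,t=np.linalg.lstsq(A,o2-o1,rcond=None)[0]
    a=o1+d1*s;b=o2+d2*t; return ((a+b)/2).round(4),np.linalg.norm(a-b).round(4)
print('tip',tri(P(180,343),Q(270,360)))
print('bend',tri(P(740,393),Q(708,395)))
print('bail top',tri(P(360,340),Q(412,345)))
a=onz(c,*P(400,361),.145);b=onz(c,*P(720,391),.145);print(a,b,np.degrees(np.arctan2(*(b-a)[1::-1])))
# base corners
for p,q in [((100,45),(98,48)),((572,105),(512,105)),((40,440),(45,378))]: print('base',tri(P(*p),Q(*q)))
for p,q in [((45,270),(92,262)),((520,260),(512,280)) ,((290,250),(333,265)),((270,393),(315,385))]: print('tape pts lip, rear, bailfeet',tri(P(*p),Q(*q)))
e=[onz(c,*P(*x),.002+.0) for x in []]
for A,B,z in [((100,45),(572,105),.0),((40,440),(490,490),.0),((90,382),(470,425),.11),((110,212),(420,243),.115)]:
    a=onz(c,*P(*A),z);b=onz(c,*P(*B),z); print(z,a,b,np.degrees(np.arctan2(*(b-a)[1::-1])).round(1))
E
```

```text
tip (array([ 0.6061, -0.0225,  0.1535]), np.float64(0.0))
bend (array([ 0.7038, -0.0335,  0.1419]), np.float64(0.0006))
bail top (array([ 0.6384, -0.0228,  0.1443]), np.float64(0.0019))
[ 0.6446 -0.027   0.145 ] [ 0.699  -0.0323  0.145 ] -5.564563795368928
base (array([ 0.6097,  0.0267, -0.0039]), np.float64(0.0015))
base (array([0.7205, 0.0124, 0.0174]), np.float64(0.001))
base (array([ 0.5962, -0.0703,  0.0094]), np.float64(0.0011))
tape pts lip, rear, bailfeet (array([ 0.5908, -0.02  ,  0.0731]), np.float64(0.0003))
tape pts lip, rear, bailfeet (array([ 0.6733, -0.014 ,  0.1169]), np.float64(0.0018))
tape pts lip, rear, bailfeet (array([ 0.6315, -0.0109,  0.1188]), np.float64(0.0005))
tape pts lip, rear, bailfeet (array([ 0.6275, -0.0362,  0.1258]), np.float64(0.0002))
0.0 [0.6097 0.0272 0.    ] [0.728  0.0125 0.    ] -7.1
0.0 [ 0.5967 -0.0729  0.    ] [ 0.7164 -0.0867  0.    ] -6.6
0.11 [ 0.5967 -0.037   0.11  ] [ 0.6699 -0.0455  0.11  ] -6.6
0.115 [ 0.599  -0.0046  0.115 ] [ 0.656  -0.0103  0.115 ] -5.7
```

```bash
python3 - <<'E'
from h import *
c=load('w5.png')
print('flange',onz(c,450,47,0),onz(c,413,47,0),onz(c,450,87,0), 'tube bottom', onz(c,431,50,0.005),onz(c,450,68,0.01))
go((.61,-.025,.26,173.7),(.634,-.025,.20,173.7),(.634,-.025,.091,173.7))
E
```

```text
flange [0.6829 0.1034 0.    ] [0.6481 0.1035 0.    ] [0.6857 0.0681 0.    ] tube bottom [0.6639 0.0998 0.005 ] [0.6813 0.0834 0.01  ]
now [ 0.5616 -0.0487  0.2468] th 90.08 tilt 0.1 F [ 0.85  0.69 -0.24] w 0.0871 t 11.75
-> (0.61, -0.025, 0.26, 173.7) shift [ 23.7  48.4 -13.2] turn -83.6 rows 11.7
-> (0.634, -0.025, 0.2, 173.7) shift [23.6 72.5 46.8] turn -83.6 rows 11.7
-> (0.634, -0.025, 0.091, 173.7) shift [ 23.4  72.6 155.8] turn -83.6 rows 11.7
```

```bash
python3 -m crank '[[1,[5,0,-5],-7],[1,[10,0,-10],-14],[1,[15,0,-13],-21],[1,[20,0,-13],-28],[1,[24,0,-13],-35],[1,[24,0,-13],-42],[1,[24,0,-13],-49],[1,[24,0,-13],-56],[1,[24,10,-13],-63],[1,[24,30,-13],-70],[1,[24,45,-13],-77],[1,[24,48,-13],-83.6]]'; python3 - <<'E'
from h import *
go((.634,-.025,.20,173.7),(.634,-.025,.091,173.7))
snap('wrist','w6.png')
print(r.read_state()['joint_positions'].round(2))
E
```

```text
time: 12.75
ee_pos: [0.6105, -0.0239, 0.2604]
eef_rot: [0.051, 0.999, 0.0, 0.0]
ft_force: [-0.7, 0.8, -0.1]
width: 0.0874
now [ 0.6105 -0.0239  0.2604] th 174.11 tilt 0.04 F [-0.68  0.78 -0.1 ] w 0.0874 t 12.75
-> (0.634, -0.025, 0.2, 173.7) shift [-23.4   1.3  60.4] turn 0.4 rows 1.6
-> (0.634, -0.025, 0.091, 173.7) shift [-23.4   1.2 169.4] turn 0.4 rows 2.6
[ 0.73  0.48 -1.07  1.4   0.42  1.5   1.16]
```

View pics/w6.png

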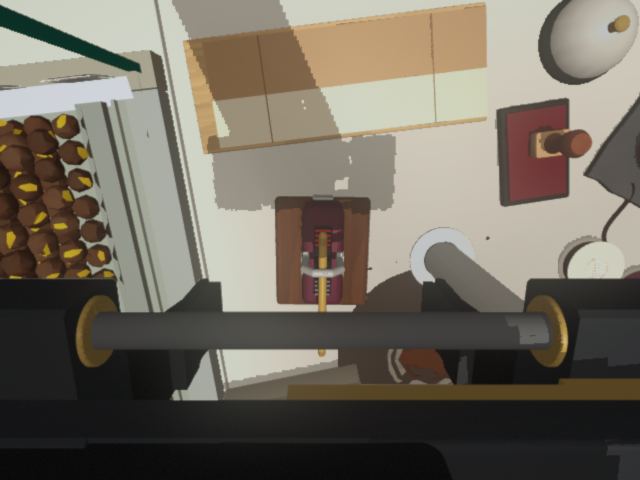

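The tape is upright in the picture, centred at column 322, midway between the fingers (221 and 423), so the grip direction is right. Descending.

```bash
python3 -m crank '[[1,[-12,1,30],0.4],[1,[-23,1,50],0.4],[1,[-23,1,70],0.4],[1,[-23,1,90],0.4],[1,[-23,1,110],0.4],[1,[-23,1,130],0.4],[1,[-23,1,140],0.4],[1,[-23,1,140],0.4],[1,[-23,1,140],0.4]]'; python3 - <<'E'
from h import *
go((.634,-.025,.091,173.7))
snap('wrist','w7.png');snap('scene','s7.png')
c=load('s7.png');im=c['pixels'][:,:,::-1]
cv2.imwrite('pics/s7z.png',cv2.resize(im[110:290,260:480],None,fx=3.3,fy=3.3,interpolation=cv2.INTER_CUBIC))
E
```

```text
time: 13.55
ee_pos: [0.6322, -0.0261, 0.1212]
eef_rot: [0.059, 0.998, 0.0, 0.0]
ft_force: [-0.6, -0.3, -0.1]
width: 0.0871
now [ 0.6322 -0.0261  0.1212] th 173.25 tilt 0.01 F [-0.57 -0.31 -0.12] w 0.0871 t 13.55
-> (0.634, -0.025, 0.091, 173.7) shift [-1.6  1.3 30.2] turn -0.5 rows 0.7
```

View pics/w7.png

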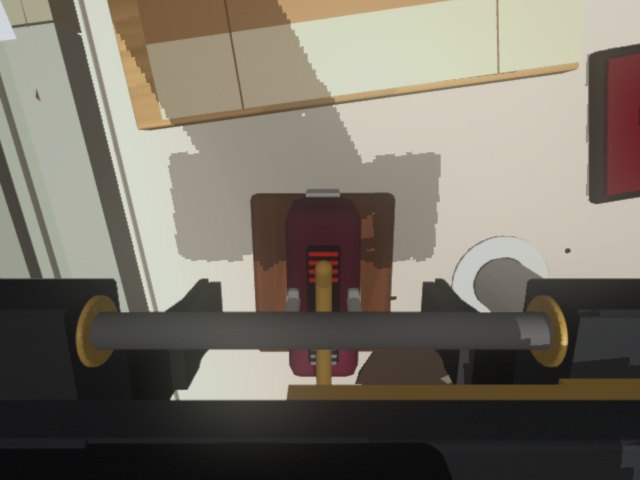

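View pics/s7z.png

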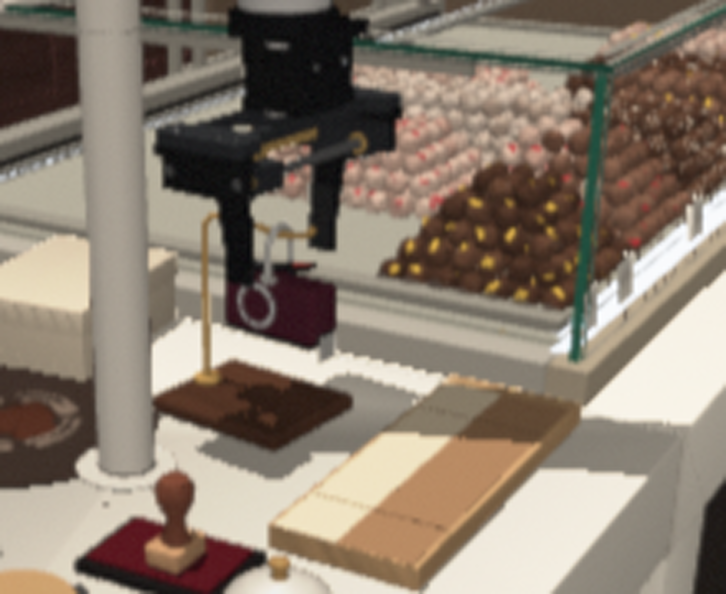

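```bash
python3 -m crank '[[1,[-2,1,10],0],[1,[-2,1,18],0],[1,[-2,1,24],0],[1,[-2,1,28],0],[1,[-2,1,29],0],[1,[-2,1,29],0],[1,[-2,1,29],0]]'; python3 -m crank '[[-1,[0,0,0],0],[-1,[0,0,0],0],[-1,[0,0,0],0],[-1,[0,0,0],0],[-1,[0,0,0],0],[-1,[0,0,0],0],[-1,[0,0,0],0],[-1,[0,0,0],0]]' 25; python3 - <<'E'
from h import *
go((.634,-.025,.091,173.7))
snap('wrist','w8.png')
E
```

```text
time: 14.23
ee_pos: [0.6346, -0.026, 0.0917]
eef_rot: [0.059, 0.998, 0.0, 0.0]
ft_force: [1.0, 0.4, 0.1]
width: 0.087
time: 14.9
ee_pos: [0.6345, -0.026, 0.0915]
eef_rot: [0.059, 0.998, -0.0, 0.0]
ft_force: [-0.3, -0.0, -0.6]
width: 0.0415
now [ 0.6345 -0.026   0.0915] th 173.26 tilt 0.0 F [-0.25 -0.01 -0.57] w 0.0415 t 14.9
-> (0.634, -0.025, 0.091, 173.7) shift [0.6 0.9 0.5] turn -0.4 rows 0.1
```

View pics/w8.png

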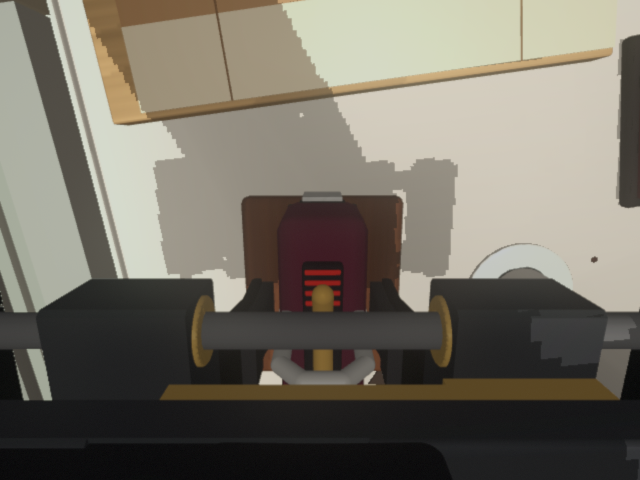

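Width is 41.5 mm and still closing; giving it more time.

```bash
python3 -m crank '[[-1,[0,0,0],0],[-1,[0,0,0],0],[-1,[0,0,0],0],[-1,[0,0,0],0]]'; python3 - <<'E'
from h import *
go((.634,-.025,.091,173.7))
E
```

```text
time: 15.28
ee_pos: [0.6345, -0.0262, 0.0915]
eef_rot: [0.059, 0.998, -0.0, 0.0]
ft_force: [-0.4, -0.5, -0.4]
width: 0.0339
now [ 0.6345 -0.0262  0.0915] th 173.25 tilt 0.01 F [-0.42 -0.52 -0.37] w 0.0339 t 15.28
-> (0.634, -0.025, 0.091, 173.7) shift [0.6 1.1 0.5] turn -0.4 rows 0.1
```

```bash
python3 -m crank '[[-1,[0,0,-4],0],[-1,[0,0,-8],0],[-1,[0,0,-11.5],0],[-1,[0,0,-11.5],0],[-1,[0,0,-11.5],0]]'; python3 - <<'E'
from h import *
go((.634,-.025,.091,173.7))
snap('scene','s8.png')
c=load('s8.png');im=c['pixels'][:,:,::-1]
cv2.imwrite('pics/s8z.png',cv2.resize(im[130:250,290:410],None,fx=5,fy=5,interpolation=cv2.INTER_CUBIC))
E
```

```text
time: 15.7
ee_pos: [0.6345, -0.026, 0.1032]
eef_rot: [0.059, 0.998, -0.0, 0.0]
ft_force: [-0.1, -0.3, -5.7]
width: 0.0339
now [ 0.6345 -0.026   0.1032] th 173.26 tilt 0.02 F [-0.1  -0.31 -5.73] w 0.0339 t 15.7
-> (0.634, -0.025, 0.091, 173.7) shift [ 0.6  0.9 12.2] turn -0.4 rows 0.3
```

View pics/s8z.png

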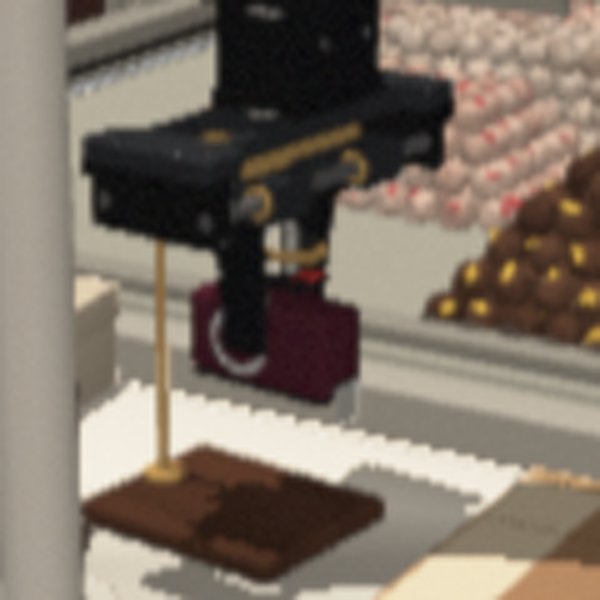

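The wrist carries about 5 N, the tape's weight, so it hangs free of the seat. Drawing it along the hook.

```bash
python3 -m crank '[[-1,[6,0,0],0],[-1,[12,0,0],0],[-1,[20,0,0],0],[-1,[28,0,0],0],[-1,[36,0,0],0],[-1,[42,0,0],0],[-1,[42,0,0],0]]';python3 -m crank '[[-1,[12,0,0],0],[-1,[24,0,0],0],[-1,[36,0,0],0],[-1,[46,0,0],0],[-1,[52,0,0],0],[-1,[52,0,-10],0],[-1,[52,0,-40],0],[-1,[60,0,-70],0],[-1,[60,0,-80],0],[-1,[60,0,-80],0]]'; python3 - <<'E'
from h import *
print(r.read_state()['joint_positions'].round(2))
snap('wrist','w9.png')
go((.463,.10,.16,90))
E
```

```text
time: 16.33
ee_pos: [0.5915, -0.021, 0.1031]
eef_rot: [0.059, 0.998, -0.0, -0.0]
ft_force: [0.6, -0.0, -5.8]
width: 0.0337
time: 17.17
ee_pos: [0.5352, -0.0139, 0.1862]
eef_rot: [0.059, 0.998, -0.0, 0.003]
ft_force: [0.1, -0.7, -4.6]
width: 0.0339
[ 0.91  0.36 -1.15  1.71  0.34  1.29  1.14]
now [ 0.5343 -0.0144  0.184 ] th 173.22 tilt 0.17 F [-0.33 -0.32 -6.11] w 0.0334 t 17.22
-> (0.463, 0.1, 0.16, 90) shift [ 84.4 105.2  23.7] turn 83.2 rows 11.6
```

View pics/w9.png

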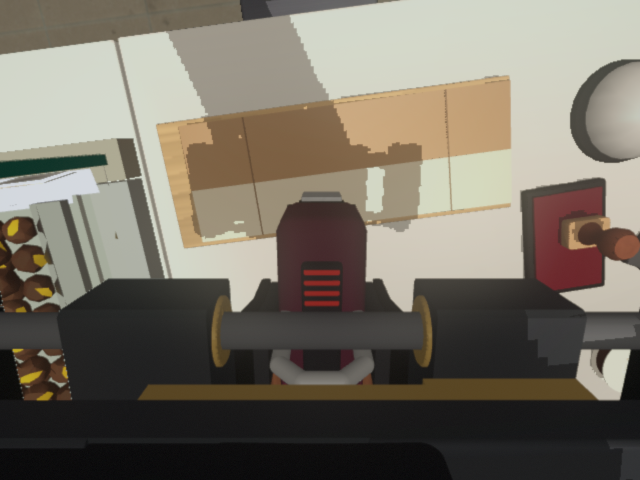

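```bash
python3 - <<'E'
from h import *
c=load('w9.png');print('w9',[onz(c,*p,.018).tolist() for p in [(158,125),(510,77),(512,205),(186,247)]])
c6=load('w6.png');print('w6',[onz(c6,*p,.018).tolist() for p in [(184,42),(486,4),(487,121),(206,153)]])
t=load('top0.png');print('top',[onz(t,*p,.018).tolist() for p in [(457,302),(345,302),(345,260),(457,260)]])
p,M,s=pose()
for v in (192,201):
    for u in (302,341):
        o,d=ray(c,u,v); z=p[2]-.0215; P=o+d*(z-o[2])/d[2]; print((u,v),(M.T@(P-p)*1000).round(1))
for c,r0,r1,x0,x1 in [(load('w9.png'),60,260,150,530),(c6,0,160,180,495)]:
    im=c['pixels'][:,:,::-1]
    cv2.imwrite('pics/z%d.png'%r1,cv2.resize(im[r0:r1,x0:x1],None,fx=2.1,fy=2.1,interpolation=cv2.INTER_CUBIC))
E
```

```text
w9 [[0.4408, -0.1334, 0.018], [0.4383, 0.145, 0.018], [0.5392, 0.1468, 0.018], [0.5426, -0.132, 0.018]]
w6 [[0.4413, -0.134, 0.018], [0.4388, 0.1451, 0.018], [0.5413, 0.1461, 0.018], [0.5428, -0.1315, 0.018]]
top [[0.4419, -0.1331, 0.018], [0.4339, 0.1409, 0.018], [0.5369, 0.1434, 0.018], [0.5448, -0.1333, 0.018]]
(302, 192) [44.5 -8.  21.4]
(341, 192) [44.5 10.3 21.4]
(302, 201) [40.2 -8.1 21.4]
(341, 201) [40.2 10.3 21.4]
```

View pics/z260.png

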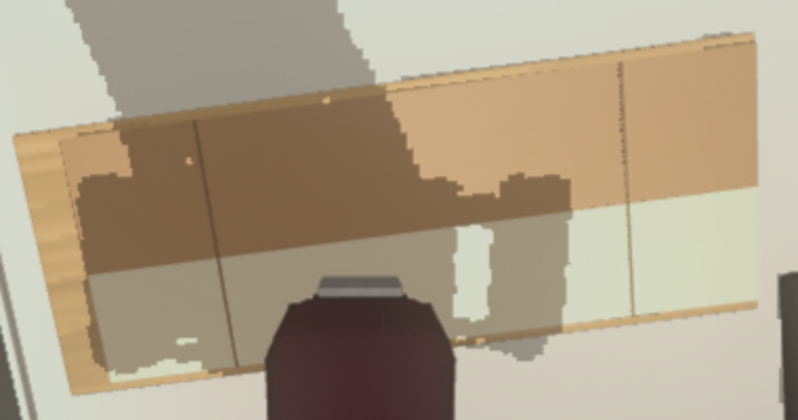

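```bash
python3 - <<'E'
from h import *
go((.4636,.1105,.12,90.5))
E
```

```text
now [ 0.5343 -0.0144  0.184 ] th 173.22 tilt 0.17 F [-0.33 -0.32 -6.11] w 0.0334 t 17.22
-> (0.4636, 0.1105, 0.12, 90.5) shift [ 85.1 115.7  63.7] turn 82.7 rows 11.6
```

```bash
python3 -m crank '[[-1,[10,10,0],7],[-1,[20,20,0],14],[-1,[30,35,0],21],[-1,[40,50,0],28],[-1,[50,65,0],35],[-1,[60,80,0],42],[-1,[70,95,10],49],[-1,[80,105,20],56],[-1,[85,116,30],63],[-1,[85,116,45],70],[-1,[85,116,55],77],[-1,[85,116,60],82.7]]'; python3 -m crank '[[-1,[0,0,0],0],[-1,[0,0,0],0],[-1,[0,0,0],0]]'; python3 - <<'E'
from h import *
print(r.read_state()['joint_positions'].round(2))
c=snap('wrist','w10.png')
go((.4636,.1105,.05,90.5))
E
```

```text
time: 18.22
ee_pos: [0.461, 0.1108, 0.1202]
eef_rot: [0.706, 0.709, -0.001, -0.001]
ft_force: [0.1, -0.4, -4.6]
width: 0.034
time: 18.47
ee_pos: [0.4624, 0.1112, 0.1228]
eef_rot: [0.702, 0.712, -0.0, -0.0]
ft_force: [0.3, 0.6, -4.8]
width: 0.0339
[ 0.61  0.21 -1.01  1.93  0.2   1.11 -0.47]
now [0.4625 0.1112 0.123 ] th 90.73 tilt 0.01 F [-0.01  0.05 -4.85] w 0.0337 t 18.52
-> (0.4636, 0.1105, 0.05, 90.5) shift [-0.7  1.1 73. ] turn 0.2 rows 1.8
```

View pics/w10.png

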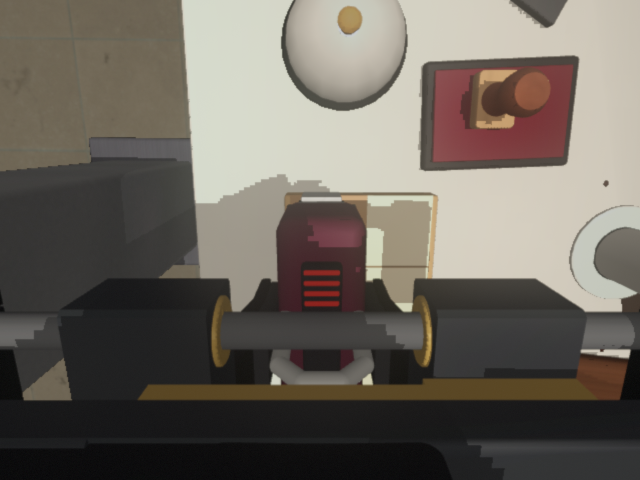

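```bash
python3 -m crank '[[-1,[-0.7,1,20],0.2],[-1,[-0.7,1,40],0.2],[-1,[-0.7,1,55],0.2],[-1,[-0.7,1,63],0.2],[-1,[-0.7,1,65],0.2],[-1,[-0.7,1,65],0.2]]'; python3 - <<'E'
from h import *
c=load('w10.png');print(onz(c,285,193,.018),onz(c,437,193.5,.018))
c=snap('wrist','w11.png')
im=c['pixels'][:,:,::-1];cv2.imwrite('pics/w11z.png',cv2.resize(im[120:320,200:500],None,fx=2.66,fy=2.66,interpolation=cv2.INTER_CUBIC))
go((.4636,.1105,.05,90.5))
E
```

```text
time: 19.02
ee_pos: [0.4635, 0.1105, 0.0582]
eef_rot: [0.705, 0.71, 0.0, -0.0]
ft_force: [0.1, -0.1, -4.2]
width: 0.0338
[0.437  0.1455 0.018 ] [0.5394 0.1464 0.018 ]
now [0.4639 0.1106 0.0587] th 90.4 tilt 0.05 F [-0.32  0.29 -4.64] w 0.0338 t 19.07
-> (0.4636, 0.1105, 0.05, 90.5) shift [-0.1 -0.3  8.7] turn -0.1 rows 0.2
```

View pics/w11z.png

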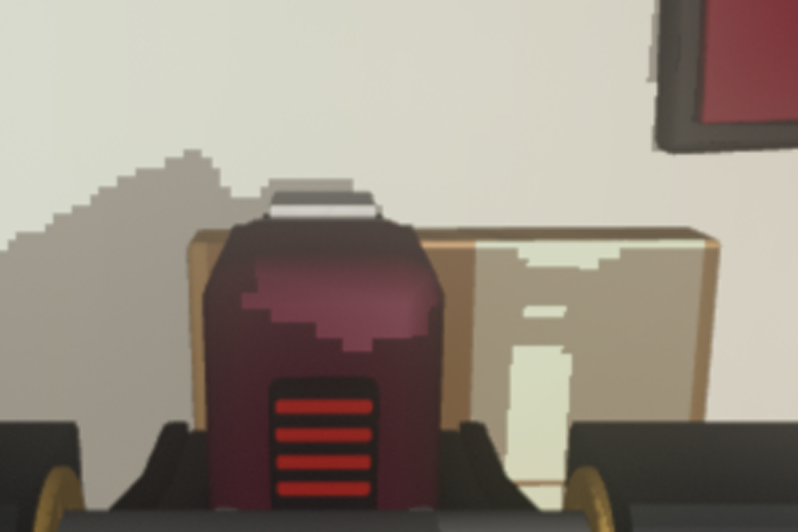

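The lip (zoomed rows 192–217) lies beyond the board's end edge (row 240), so I can lower it.

```bash
python3 -m crank '[[-1,[0,0,8],0],[-1,[0,0,13],0],[-1,[0,0,16],0],[-1,[0,0,17],0],[-1,[0,0,17.5],0],[-1,[0,0,18],0],[-1,[0,0,18],0],[-1,[0,0,18],0]]'; python3 - <<'E'
from h import *
c=load('w11.png');print(onz(c,275,210,.018),onz(c,468,210.3,.018))
go((.4655,-.0755,.0405,90.5))
E
```

```text
time: 19.73
ee_pos: [0.4635, 0.1105, 0.0402]
eef_rot: [0.705, 0.709, 0.0, 0.0]
ft_force: [-0.8, -0.3, -5.1]
width: 0.0337
[0.4389 0.1446 0.018 ] [0.5386 0.145  0.018 ]
now [0.4635 0.1105 0.0402] th 90.36 tilt 0.02 F [-0.78 -0.3  -5.1 ] w 0.0337 t 19.73
-> (0.4655, -0.0755, 0.0405, 90.5) shift [-186.     0.8   -0.3] turn -0.1 rows 4.5
```

```bash
python3 -m crank '[[-1,[-5,0,0],0],[-1,[-10,0,0],0],[-1,[-18,0,0],0],[-1,[-28,0,0],0],[-1,[-38,0,0],0],[-1,[-48,0,0],0],[-1,[-60,0,0],0],[-1,[-60,0,0],0],[-1,[-60,0,0],0]]'; python3 - <<'E'
from h import *
c=snap('wrist','w12.png')
im=c['pixels'][:,:,::-1];cv2.imwrite('pics/w12z.png',cv2.resize(im[20:320,180:500],None,fx=2,fy=2,interpolation=cv2.INTER_CUBIC))
go((.4655,-.0765,.0405,90.5))
E
```

```text
time: 20.48
ee_pos: [0.4637, 0.0494, 0.04]
eef_rot: [0.706, 0.709, -0.0, 0.0]
ft_force: [0.5, 1.4, -5.5]
width: 0.0339
now [0.4638 0.0503 0.0401] th 90.31 tilt 0.01 F [ 0.49  1.25 -5.24] w 0.0338 t 20.53
-> (0.4655, -0.0765, 0.0405, 90.5) shift [-126.8    1.    -0.4] turn -0.2 rows 3.0
```

View pics/w12z.png

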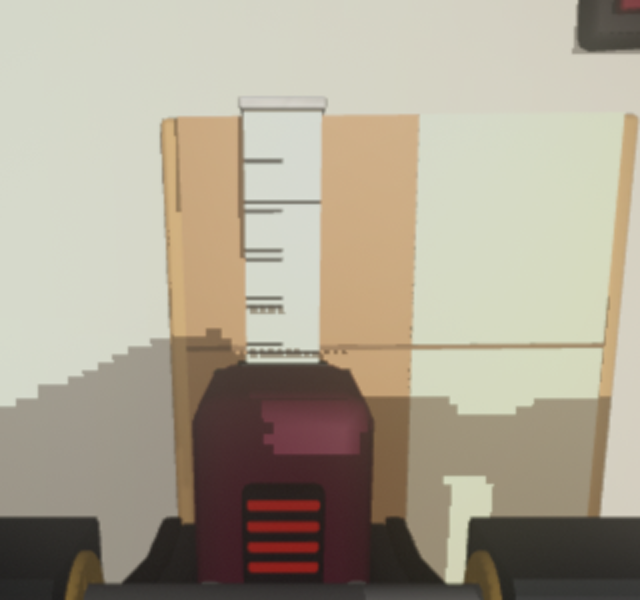

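The lip is hooked and the blade is running out (lip at zoomed (283,103), on the end edge). Backing on to 18 cm.

```bash
python3 -m crank '[[-1,[-10,0,0],0],[-1,[-22,0,0],0],[-1,[-34,0,0],0],[-1,[-46,0,0],0],[-1,[-58,0.3,0],0],[-1,[-70,0.5,0],0],[-1,[-82,0.7,0],0],[-1,[-94,1,0],0],[-1,[-106,1,0],0],[-1,[-118,1,0],0],[-1,[-126.5,1,0],0],[-1,[-126.5,1,0],0]]'; python3 -m crank '[[-1,[0,0,0],0],[-1,[0,0,0],0],[-1,[0,0,0],0]]'; python3 - <<'E'
from h import *
c=snap('wrist','w13.png')
im=c['pixels'][:,:,::-1];cv2.imwrite('pics/w13z.png',cv2.resize(im[0:320,180:500],None,fx=1.87,fy=1.87,interpolation=cv2.INTER_CUBIC))
go((.4655,-.0765,.0395,90.5))
E
```

```text
time: 21.53
ee_pos: [0.4654, -0.0775, 0.0399]
eef_rot: [0.705, 0.709, -0.0, -0.0]
ft_force: [-0.8, 1.6, -5.0]
width: 0.034
time: 21.78
ee_pos: [0.4656, -0.0751, 0.0401]
eef_rot: [0.704, 0.71, 0.0, -0.0]
ft_force: [-0.4, 0.6, -5.5]
width: 0.0338
now [ 0.4656 -0.0752  0.0401] th 90.43 tilt 0.01 F [-0.19  1.54 -5.03] w 0.034 t 21.83
-> (0.4655, -0.0765, 0.0395, 90.5) shift [-1.3 -0.1  0.6] turn -0.1 rows 0.0
```

View pics/w13z.png

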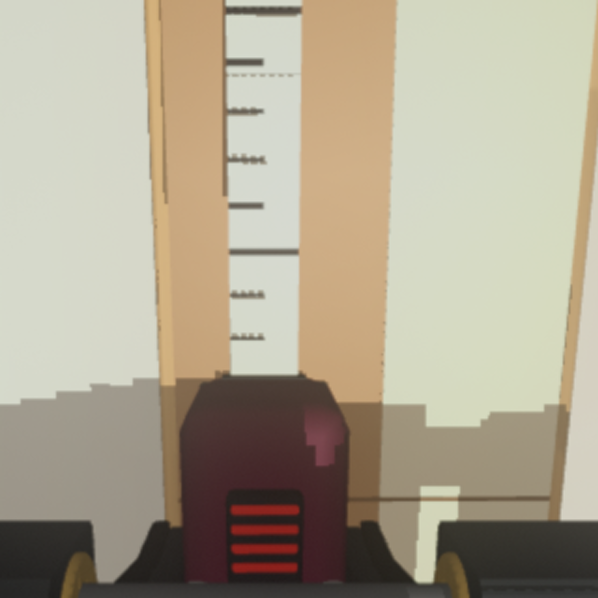

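```bash
python3 -m crank '[[-1,[-1.3,0,0.4],0],[-1,[-1.3,0,0.8],0],[-1,[-1.3,0,1.1],0],[-1,[-1.3,0,1.1],0],[-1,[-1.3,0,1.1],0]]'; python3 - <<'E'
from h import *
go((.4655,-.0765,.0395,90.5))
E
```

```text
time: 22.25
ee_pos: [0.4659, -0.0765, 0.0398]
eef_rot: [0.705, 0.71, 0.0, 0.0]
ft_force: [-6.5, 4.3, 9.7]
width: 0.0341
now [ 0.4659 -0.0765  0.0398] th 90.42 tilt 0.01 F [-6.46  4.27  9.67] w 0.0341 t 22.25
-> (0.4655, -0.0765, 0.0395, 90.5) shift [ 0.  -0.4  0.3] turn -0.1 rows 0.0
```

```bash
python3 -m crank '[[-1,[0,0,-0.5],0],[-1,[0,0,-0.5],0],[0,[0,0,-0.5],0],[0.2,[0,0,-0.5],0],[0.2,[0,0,-0.5],0],[0.2,[0,0,-0.5],0],[0.2,[0,0,-0.5],0],[0.2,[0,0,-0.5],0]]'; python3 - <<'E'
from h import *
go((.4655,-.0765,.0395,90.5))
c=snap('wrist','w14.png')
im=c['pixels'][:,:,::-1];cv2.imwrite('pics/w14z.png',cv2.resize(im[0:320,180:500],None,fx=1.87,fy=1.87,interpolation=cv2.INTER_CUBIC))
E
```

```text
time: 22.92
ee_pos: [0.4657, -0.0775, 0.0395]
eef_rot: [0.705, 0.709, 0.0, 0.0]
ft_force: [0.6, -0.5, -0.1]
width: 0.052
now [ 0.4657 -0.0775  0.0395] th 90.35 tilt 0.02 F [ 0.56 -0.52 -0.12] w 0.052 t 22.92
-> (0.4655, -0.0765, 0.0395, 90.5) shift [ 1.  -0.2 -0. ] turn -0.1 rows 0.0
```

View pics/w14z.png

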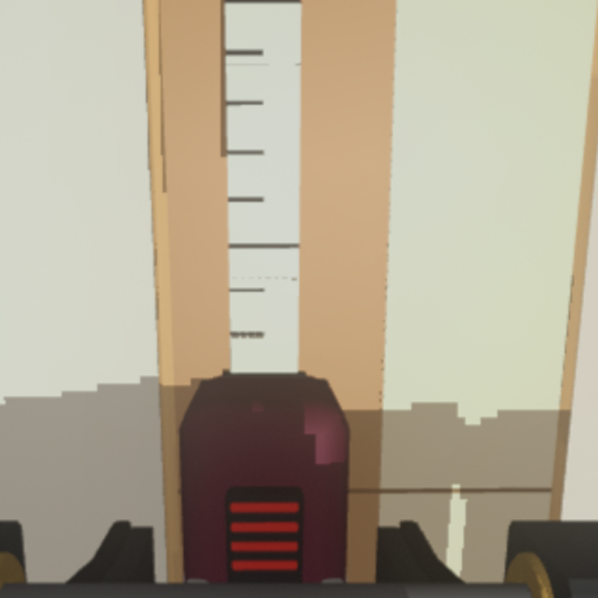

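```bash
python3 -m crank '[[0.2,[0,0,-15],0],[0.2,[0,0,-40],0],[0.2,[0,0,-75],0],[-1,[0,0,-90],0],[-1,[15,0,-90],0],[-1,[23,0.7,-90],0],[-1,[23,0.7,-90],0],[-1,[23,0.7,-90],0],[-1,[23,0.7,-75],0],[-1,[23,0.7,-60],0],[-1,[23,0.7,-48],0],[-1,[23,0.7,-45],0]]' 20; python3 - <<'E'
from h import *
go((.4665,-.0545,.078,90.5))
c=snap('wrist','w15.png')
E
```

```text
time: 23.97
ee_pos: [0.4646, -0.0546, 0.0821]
eef_rot: [0.705, 0.709, -0.001, -0.002]
ft_force: [-0.0, 0.3, -0.1]
width: 0.0028
now [ 0.4646 -0.0546  0.0821] th 90.35 tilt 0.21 F [-0.04  0.26 -0.1 ] w 0.0028 t 23.97
-> (0.4665, -0.0545, 0.078, 90.5) shift [0.1 1.9 4.1] turn -0.2 rows 0.1
```

View pics/w15.png

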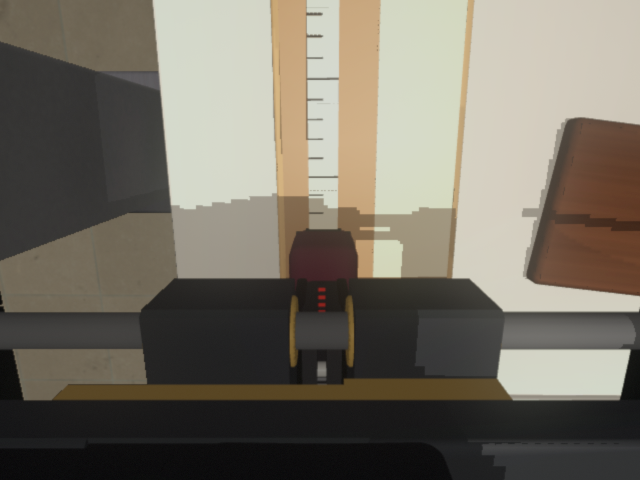

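```bash
python3 -m crank '[[-1,[0,2,4],0],[-1,[0,2,7],0],[-1,[0,2,9],0],[-1,[0,2,11],0],[-1,[0,2,12],0]]'; python3 -m crank '[[-1,[0,0,1],0],[-1,[0,0,2],0],[-1,[0,0,3],0],[-1,[0,0,3],0]]'; python3 - <<'E'
from h import *
go((.4665,-.0545,.068,90.5))
E
```

```text
time: 24.43
ee_pos: [0.4684, -0.0542, 0.0726]
eef_rot: [0.705, 0.709, 0.0, 0.0]
ft_force: [-0.6, -0.3, -0.5]
width: 0.0006
time: 24.77
ee_pos: [0.4682, -0.0545, 0.0699]
eef_rot: [0.705, 0.709, -0.0, 0.0]
ft_force: [-2.7, 0.8, 8.4]
width: 0.0005
now [ 0.4682 -0.0545  0.0699] th 90.35 tilt 0.04 F [-2.66  0.8   8.38] w 0.0005 t 24.77
-> (0.4665, -0.0545, 0.068, 90.5) shift [-0.  -1.7  1.9] turn -0.1 rows 0.1
```

```bash
python3 -m crank '[[-1,[0,0,1],0],[-1,[0,0,-5],0],[-1,[0,0,-30],0],[-1,[0,0,-65],0],[-1,[-40,0,-75],0],[-1,[-80,0,-75],0],[-1,[-80,0,-75],0],[-1,[-80,0,-75],0]]'; python3 - <<'E'
from h import *
c=snap('wrist','w16.png')
im=c['pixels'][:,:,::-1];cv2.imwrite('pics/w16z.png',cv2.resize(im[0:320,180:500],None,fx=1.87,fy=1.87,interpolation=cv2.INTER_CUBIC))
go((.4665,-.0545,.068,90.5))
c=snap('scene','s16.png')
im=c['pixels'][:,:,::-1];cv2.imwrite('pics/s16z.png',cv2.resize(im[190:290,330:450],None,fx=5,fy=5,interpolation=cv2.INTER_CUBIC))
E
```

```text
time: 25.43
ee_pos: [0.4685, -0.1355, 0.1445]
eef_rot: [0.706, 0.708, 0.0, 0.0]
ft_force: [1.2, 0.0, -0.1]
width: 0.0004
now [ 0.4683 -0.1345  0.1442] th 90.3 tilt 0.02 F [-0.12  0.41 -0.83] w 0.0007 t 25.48
-> (0.4665, -0.0545, 0.068, 90.5) shift [80.  -1.4 76.2] turn -0.2 rows 2.6
```

View pics/w16z.png

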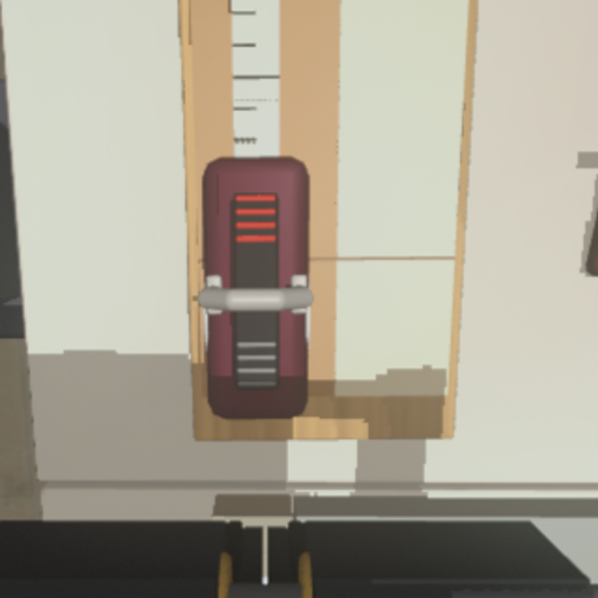

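View pics/s16z.png

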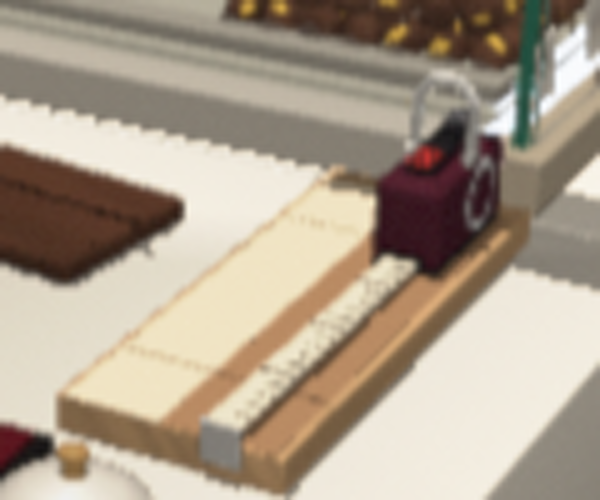

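The rocker is over to locked (red end down, grey end up), the lip is on the end face and the tape stands free. Now the stamp.

```bash
python3 -m crank '[[0.3,[0,0,-40],0],[0.3,[30,0,-76],0],[0.3,[70,0,-76],0],[0.3,[110,0,-76],0],[0.3,[150,0,-76],0],[0.3,[190,20,-76],0],[0.3,[220,40,-76],0],[0.3,[250,60,-76],0],[0.3,[265,72,-76],0],[0.3,[265,72,-76],0],[0.3,[265,72,-76],0]]'; python3 - <<'E'
from h import *
c=snap('wrist','w17.png')
go((.55,.21,.15,180))
E
```

```text
time: 26.45
ee_pos: [0.5382, 0.1331, 0.2197]
eef_rot: [0.704, 0.711, -0.0, -0.001]
ft_force: [-0.1, -0.1, 0.8]
width: 0.0555
now [0.5382 0.1317 0.2199] th 90.47 tilt 0.07 F [-0.03 -0.63 -0.23] w 0.056 t 26.5
-> (0.55, 0.21, 0.15, 180) shift [78.2 12.5 69.9] turn -89.5 rows 12.5
```

View pics/w17.png

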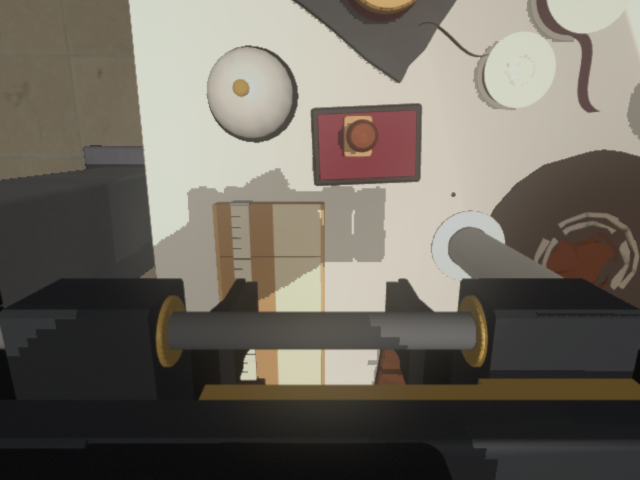

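```bash
python3 - <<'E'
from h import *
c=load('w17.png')
print('knob',onz(c,362,135,.064),'r',onz(c,378,135,.064)[0]-onz(c,362,135,.064)[0])
print('base',[onz(c,*p,.025).tolist() for p in [(344,117),(371,116),(372,156),(345,156)]])
print('pad',[onz(c,*p,.012).tolist() for p in [(312,109),(421,104),(421,180),(316,185)]])
im=c['pixels'][:,:,::-1];cv2.imwrite('pics/w17z.png',cv2.resize(im[90:200,295:435],None,fx=5,fy=5,interpolation=cv2.INTER_CUBIC))
E
```

```text
knob [0.5683 0.2063 0.064 ] r 0.012399999999999967
base [[0.5562, 0.2216, 0.025], [0.5793, 0.2226, 0.025], [0.5815, 0.1891, 0.025], [0.5578, 0.1889, 0.025]]
pad [[0.5284, 0.2288, 0.012], [0.6245, 0.2338, 0.012], [0.6292, 0.1673, 0.012], [0.5323, 0.1619, 0.012]]
```

View pics/w17z.png

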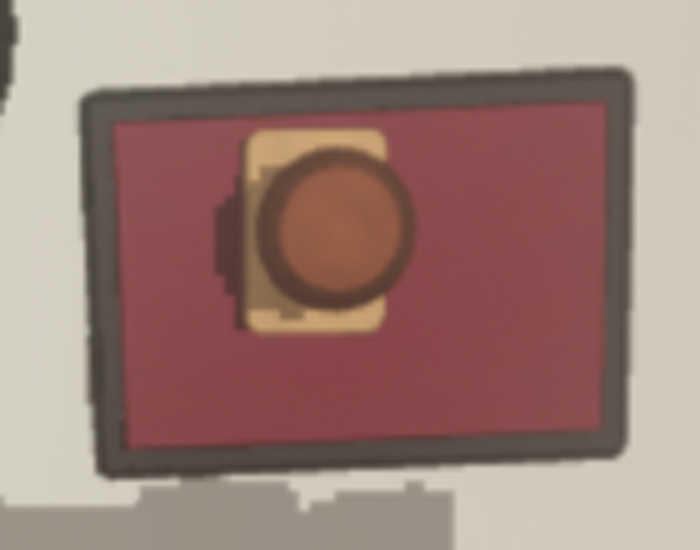

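The stamp's base centre comes out at (0.5685, 0.206) and the knob agrees. Pad centre is about (0.579, 0.198) and both are nearly aligned with the world axes.

```bash
python3 -m crank '[[0.3,[15,5,0],-7],[0.3,[30,10,0],-14],[0.3,[45,15,10],-21],[0.3,[60,20,20],-28],[0.3,[74,30,30],-35],[0.3,[74,30,40],-42],[0.3,[74,30,50],-49],[0.3,[74,30,60],-56],[0.3,[74,30,70],-63],[0.3,[74,30,80],-70],[0.3,[74,30,90],-77],[0.3,[74,30,90],-84]]'; python3 -m crank '[[0.3,[0,0,0],-5.5],[0.3,[0,0,0],-5.5],[0.3,[0,0,0],-5.5]]';python3 - <<'E'
from h import *
c=snap('wrist','w18.png')
go((.5685,.206,.036,180))
print(r.read_state()['joint_positions'].round(2))
E
```

```text
time: 27.5
ee_pos: [0.5677, 0.2028, 0.1287]
eef_rot: [0.047, 0.999, -0.001, -0.001]
ft_force: [0.4, -0.7, -0.1]
width: 0.0567
time: 27.75
ee_pos: [0.5685, 0.204, 0.1305]
eef_rot: [0.003, 1.0, -0.0, 0.0]
ft_force: [-0.0, -0.3, -0.2]
width: 0.0566
now [0.5685 0.2043 0.1307] th 179.6 tilt 0.05 F [-0.18 -0.19 -0.28] w 0.0568 t 27.8
-> (0.5685, 0.206, 0.036, 180) shift [ 0.1  1.8 94.7] turn -0.4 rows 2.3
[ 0.47  0.71 -1.26  1.59  0.69  1.36  0.68]
```

View pics/w18.png

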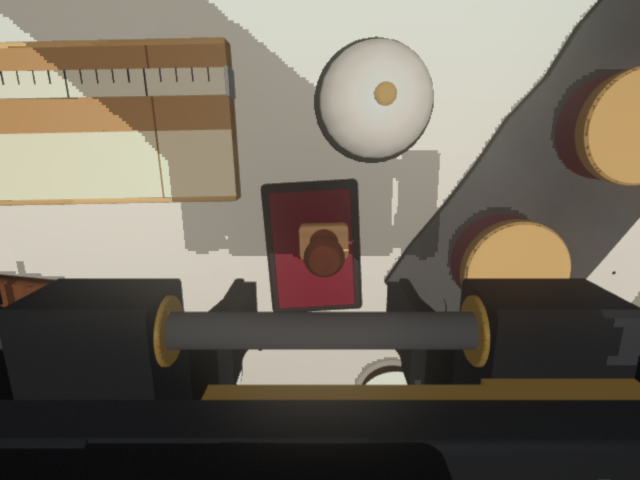

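```bash
python3 -m crank '[[0.3,[0,2,25],0],[0.3,[0,2,50],0],[0.3,[0,2,70],0],[0.3,[0,2,85],0],[0.3,[0,2,93],0],[0.3,[0,2,95],0],[0.3,[0,2,95],0],[0.3,[0,2,95],0]]'; python3 -m crank '[[-1,[0,0,0],0],[-1,[0,0,0],0],[-1,[0,0,0],0],[-1,[0,0,0],0],[-1,[0,0,0],0],[-1,[0,0,0],0],[-1,[0,0,0],0],[-1,[0,0,0],0]]' 15;python3 - <<'E'
from h import *
go((.5685,.206,.12,180))
E
```

```text
time: 28.47
ee_pos: [0.569, 0.2077, 0.0365]
eef_rot: [0.001, 1.0, 0.0, 0.001]
ft_force: [-0.2, -0.3, 1.0]
width: 0.0564
time: 29.13
ee_pos: [0.5685, 0.2073, 0.0354]
eef_rot: [0.001, 1.0, -0.0, 0.0]
ft_force: [0.1, -1.6, 1.0]
width: 0.0214
now [0.5685 0.2073 0.0354] th 179.86 tilt 0.0 F [ 0.1  -1.61  0.99] w 0.0214 t 29.13
-> (0.5685, 0.206, 0.12, 180) shift [  0.   -1.3 -84.6] turn -0.1 rows 2.0
```

```bash
python3 -m crank '[[-1,[0,0,-20],0],[-1,[0,0,-50],0],[-1,[0,-10,-85],0],[-1,[5,-50,-100],0],[-1,[10,-90,-105],0],[-1,[20,-130,-105],0],[-1,[30,-170,-105],0],[-1,[45,-205,-105],0],[-1,[52,-235,-105],0],[-1,[52,-242,-105],0],[-1,[52,-242,-105],0],[-1,[52,-242,-105],0]]';python3 - <<'E'
from h import *
c=snap('wrist','w19.png');c=snap('scene','s19.png')
im=c['pixels'][:,:,::-1];cv2.imwrite('pics/s19z.png',cv2.resize(im[150:290,300:460],None,fx=4,fy=4,interpolation=cv2.INTER_CUBIC))
go((.517,-.035,.0434,180))
E
```

```text
time: 30.13
ee_pos: [0.516, -0.0343, 0.1405]
eef_rot: [0.002, 1.0, 0.0, 0.0]
ft_force: [-0.4, 0.4, -0.6]
width: 0.022
now [ 0.5161 -0.0327  0.1407] th -180.0 tilt 0.05 F [-1.15 -0.04 -0.11] w 0.0217 t 30.23
-> (0.517, -0.035, 0.0434, 180) shift [-0.8 -2.4 97.3] turn 0.0 rows 2.3
```

View pics/w19.png

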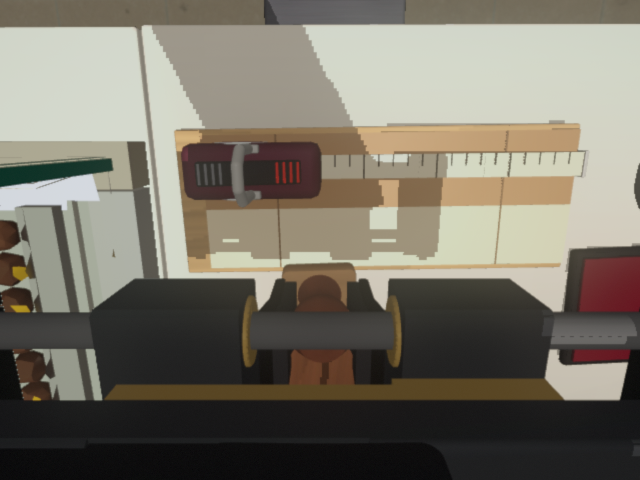

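View pics/s19z.png

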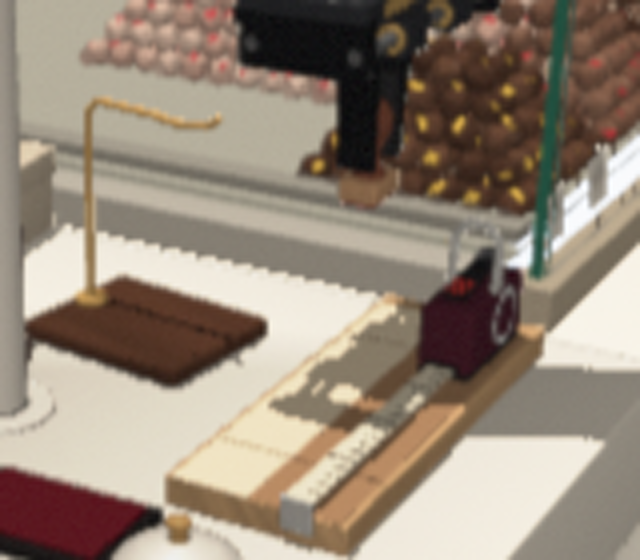

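```bash
python3 - <<'E'
from h import *
c=load('w19.png')
a=onz(c,321,167,.019);b=onz(c,582,164,.019);print(a,b,'z60',onz(c,321,167,.06), 'board end',onz(c,577,155,.018),onz(c,567,263,.018), onz(c,180,200,.018), 'len',b-a)
E
```

```text
[ 0.4655 -0.0338  0.019 ] [0.4643 0.1495 0.019 ] z60 [ 0.4629 -0.0338  0.06  ] board end [0.4582 0.1456 0.018 ] [0.5374 0.1506 0.018 ] [ 0.4886 -0.1356  0.018 ] len [-0.0012  0.1833  0.    ]
```

```bash
python3 -m crank '[[-1,[-1,-2,25],0],[-1,[-1,-2,50],0],[-1,[-1,-2,70],0],[-1,[-1,-2,82],0],[-1,[-1,-2,90],0],[-1,[-1,-2,94],0],[-1,[-1,-2,95],0],[-1,[-1,-2,95],0],[-1,[-1,-2,95],0]]';python3 - <<'E'
from h import *
go((.517,-.0345,.0414,180))
E
```

```text
time: 30.98
ee_pos: [0.5175, -0.0364, 0.0463]
eef_rot: [0.001, 1.0, -0.0, 0.001]
ft_force: [-0.4, 0.8, -0.4]
width: 0.0219
now [ 0.5175 -0.0364  0.0463] th 179.87 tilt 0.07 F [-0.45  0.77 -0.37] w 0.0219 t 30.98
-> (0.517, -0.0345, 0.0414, 180) shift [0.5 1.9 4.9] turn -0.1 rows 0.1
```

```bash
python3 -m crank '[[-1,[0,1.5,1],0],[-1,[0,1.5,2],0],[-1,[0,1.5,3],0],[-1,[0,1.5,3.7],0],[-1,[0,1.5,4.2],0],[-1,[0,1.5,4.2],0]]'
```

```text
time: 31.48
ee_pos: [0.5171, -0.0352, 0.0414]
eef_rot: [0.001, 1.0, -0.0, 0.0]
ft_force: [-1.0, -0.7, 0.7]
width: 0.0216
```

```bash
python3 -m crank '[[-1,[0,0,0.3],0],[-1,[0,0,0.6],0],[-1,[0,0,0.6],0]]'
```

```text
time: 31.73
ee_pos: [0.5174, -0.0353, 0.0412]
eef_rot: [0.001, 1.0, -0.0, 0.0]
ft_force: [-0.7, -1.2, 6.2]
width: 0.0219
```

```bash
python3 -m crank '[[-1,[0,0,0.3],0],[-1,[0,0,0.3],0],[-1,[0,0,0.3],0],[-1,[0,0,0.3],0],[-1,[0,0,0.3],0]]'; python3 -m crank '[[-1,[0,0,-0.3],0],[-1,[0,0,-0.9],0],[-1,[0,0,-2],0],[-1,[0,0,-4],0],[-1,[0,0,-8],0],[-1,[0,0,-20],0],[-1,[0,0,-45],0],[-1,[0,0,-80],0],[-1,[0,0,-100],0],[-1,[0,0,-100],0],[-1,[0,0,-100],0]]'; python3 - <<'E'
from h import *
c=snap('wrist','w20.png')
go((.5685,.206,.12,180),(.5685,.206,.037,180))
E
```

```text
time: 32.15
ee_pos: [0.5176, -0.0354, 0.0411]
eef_rot: [0.001, 1.0, -0.0, 0.001]
ft_force: [-1.8, -2.0, 9.7]
width: 0.0216
time: 33.07
ee_pos: [0.5175, -0.0351, 0.1418]
eef_rot: [0.001, 1.0, -0.001, 0.001]
ft_force: [-0.6, -0.1, -0.6]
width: 0.0215
now [ 0.5168 -0.0353  0.1405] th 179.85 tilt 0.05 F [-0.62  1.07 -1.71] w 0.0217 t 33.12
-> (0.5685, 0.206, 0.12, 180) shift [-51.  241.4  20.4] turn -0.2 rows 5.9
-> (0.5685, 0.206, 0.037, 180) shift [-51.  241.5 103.4] turn -0.2 rows 2.0
```

View pics/w20.png

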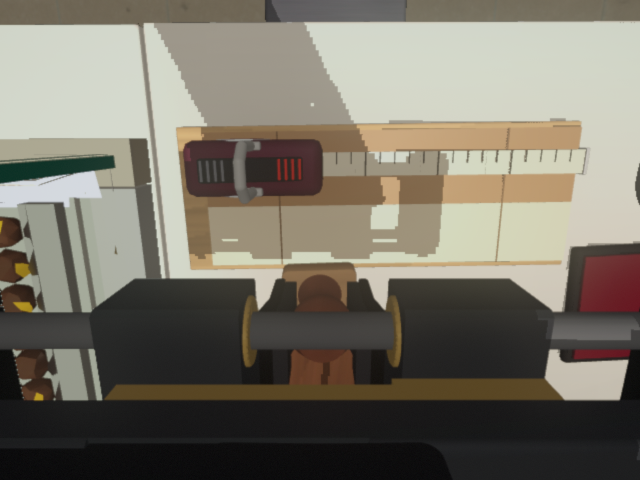

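Seal pressed at about 10 N, held 0.4 s and lifted straight off; the tape hasn't moved. Returning the stamp to the pad.

```bash
python3 -m crank '[[-1,[-10,38,0],0],[-1,[-20,75,0],0],[-1,[-30,112,0],0],[-1,[-40,150,0],0],[-1,[-48,190,0],0],[-1,[-54,225,0],0],[-1,[-54,239,0],0],[-1,[-54,239,25],0],[-1,[-54,239,50],0],[-1,[-54,239,75],0],[-1,[-54,239,92],0],[-1,[-54,239,92],0]]'; python3 - <<'E'
from h import *
go((.572,.204,.0358,180))
E
```

```text
time: 34.12
ee_pos: [0.5691, 0.2025, 0.0439]
eef_rot: [0.001, 1.0, -0.001, -0.003]
ft_force: [0.1, -0.7, -0.2]
width: 0.0216
now [0.5691 0.2025 0.0439] th 179.89 tilt 0.37 F [ 0.06 -0.67 -0.16] w 0.0216 t 34.12
-> (0.572, 0.204, 0.0358, 180) shift [-2.9  1.5  8.1] turn -0.1 rows 0.2
```

```bash
python3 -m crank '[[-1,[0,0,0],0],[-1,[0,0,3],0],[-1,[0,0,5],0],[-1,[0,0,5],0],[-1,[0,0,5],0]]'; python3 - <<'E'
from h import *
go((.572,.204,.0356,180))
E
```

```text
time: 34.53
ee_pos: [0.5718, 0.2039, 0.044]
eef_rot: [0.001, 1.0, 0.0, 0.0]
ft_force: [-0.3, -0.2, 0.3]
width: 0.0219
now [0.5718 0.2039 0.044 ] th 179.85 tilt 0.05 F [-0.27 -0.15  0.29] w 0.0219 t 34.53
-> (0.572, 0.204, 0.0356, 180) shift [-0.2  0.1  8.4] turn -0.1 rows 0.2
```

```bash
python3 -m crank '[[-1,[0,0,3],0],[-1,[0,0,6],0],[-1,[0,0,8],0],[-1,[0,0,8.4],0],[-1,[0,0,8.4],0],[-1,[0,0,8.4],0]]'; python3 - <<'E'
from h import *
go((.572,.204,.0354,180))
E
```

```text
time: 35.03
ee_pos: [0.5717, 0.2036, 0.0352]
eef_rot: [0.001, 1.0, -0.0, 0.0]
ft_force: [-0.6, -1.6, 5.6]
width: 0.0221
now [0.5717 0.2036 0.0352] th 179.84 tilt 0.04 F [-0.56 -1.59  5.55] w 0.0221 t 35.03
-> (0.572, 0.204, 0.0354, 180) shift [-0.3  0.4 -0.2] turn -0.2 rows 0.0
```

```bash
python3 -m crank '[[-0.2,[0,0,-0.2],0],[0.2,[0,0,-0.2],0],[0.3,[0,0,-0.2],0],[0.3,[0,0,-0.2],0],[0.3,[0,0,-0.2],0],[0.3,[0,0,-15],0],[0.3,[0,0,-45],0],[0.3,[0,0,-85],0],[0.3,[0,0,-110],0],[0.3,[0,0,-110],0]]'; python3 - <<'E'
from h import *
c=snap('wrist','w21.png')
go((.50,.10,.15,90.4),(.4665,-.0985,.15,90.4),(.4665,-.0985,.08,90.4))
E
```

```text
time: 35.87
ee_pos: [0.5733, 0.2059, 0.1518]
eef_rot: [0.001, 1.0, 0.002, 0.004]
ft_force: [0.8, 0.6, -0.1]
width: 0.0564
now [0.5726 0.205  0.1489] th 179.87 tilt 0.29 F [ 0.17 -0.88  0.21] w 0.0566 t 35.92
-> (0.5, 0.1, 0.15, 90.4) shift [  72.4 -105.1   -1.6] turn 89.5 rows 12.5
-> (0.4665, -0.0985, 0.15, 90.4) shift [ 105.5 -303.7   -2.1] turn 89.5 rows 12.5
-> (0.4665, -0.0985, 0.08, 90.4) shift [ 105.8 -303.8   67.9] turn 89.5 rows 12.5
```

View pics/w21.png

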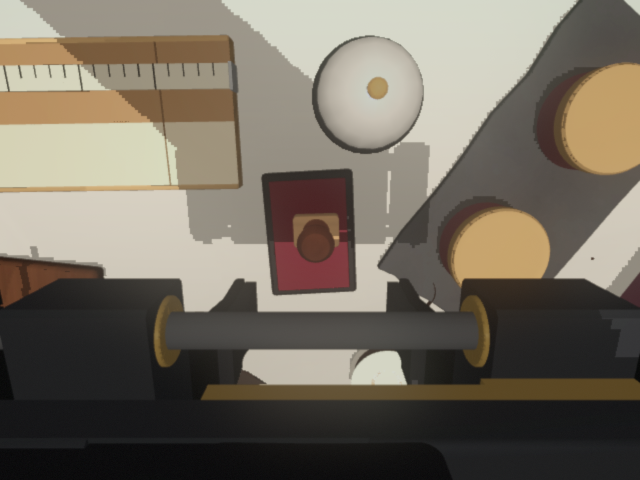

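The stamp stands upright on the pad (base at (316,228)) and both tins are on the slate. Turning back to the tape with closed fingers to unlock it.

```bash
python3 -m crank '[[-1,[6,-5,-2],7],[-1,[12,-15,-2],14],[-1,[20,-30,-2],21],[-1,[30,-50,-2],28],[-1,[40,-75,-2],35],[-1,[50,-100,-2],42],[-1,[60,-130,-2],49],[-1,[75,-160,-2],56],[-1,[85,-195,-2],63],[-1,[95,-230,-2],70],[-1,[105,-265,-2],77],[-1,[105,-300,-2],84]]'; python3 -m crank '[[-1,[0,-4,0],5.5],[-1,[0,-4,0],5.5],[-1,[0,-4,0],5.5]]'; python3 - <<'E'
from h import *
c=snap('wrist','w22.png')
im=c['pixels'][:,:,::-1];cv2.imwrite('pics/w22z.png',cv2.resize(im[0:320,180:500],None,fx=1.87,fy=1.87,interpolation=cv2.INTER_CUBIC))
go((.4665,-.0985,.08,90.4))
E
```

```text
time: 36.92
ee_pos: [0.4635, -0.0976, 0.1468]
eef_rot: [0.672, 0.74, -0.001, -0.0]
ft_force: [0.7, 0.1, 0.1]
width: 0.0001
time: 37.17
ee_pos: [0.4615, -0.096, 0.1469]
eef_rot: [0.704, 0.71, -0.0, -0.0]
ft_force: [0.8, 0.6, -0.9]
width: 0.0004
now [ 0.4618 -0.0953  0.1469] th 90.64 tilt 0.01 F [0.05 0.09 0.14] w 0.0006 t 37.22
-> (0.4665, -0.0985, 0.08, 90.4) shift [-3.3  4.7 66.9] turn 0.2 rows 1.6
```

View pics/w22z.png

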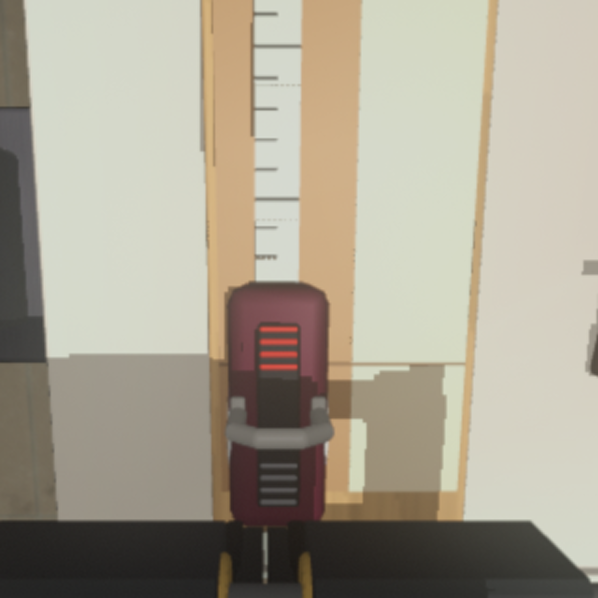

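```bash
python3 -m crank '[[-1,[-3,4.5,20],0],[-1,[-3,4.5,40],0],[-1,[-3,4.5,55],0],[-1,[-3,4.5,65],0],[-1,[-3,4.5,70],0],[-1,[-3,4.5,73],0],[-1,[-3,4.5,75],0],[-1,[-3,4.5,77],0],[-1,[-3,4.5,77],0]]'; python3 - <<'E'
from h import *
go((.4665,-.0985,.069,90.4))
E
```

```text
time: 37.97
ee_pos: [0.4668, -0.0992, 0.0703]
eef_rot: [0.705, 0.709, 0.0, 0.0]
ft_force: [0.7, 0.9, -0.2]
width: 0.0002
now [ 0.4668 -0.0992  0.0703] th 90.38 tilt 0.06 F [ 0.74  0.9  -0.15] w 0.0002 t 37.97
-> (0.4665, -0.0985, 0.069, 90.4) shift [ 0.7 -0.3  1.3] turn -0.0 rows 0.0
```

```bash
python3 -m crank '[[-1,[0,0,0.7],0],[-1,[0,0,1.4],0],[-1,[0,0,2],0],[-1,[0,0,2],0]]'
```

```text
time: 38.3
ee_pos: [0.4672, -0.0992, 0.0695]
eef_rot: [0.705, 0.709, 0.0, 0.001]
ft_force: [-6.5, 1.1, 18.1]
width: 0.0005
```

```bash
python3 -m crank '[[-1,[0,0,0],0],[-1,[0,0,-10],0],[-1,[0,0,-40],0],[0.2,[0,0,-77],0],[0.2,[-30,0,-77],0],[0.2,[-30,0,-77],0],[0.2,[-30,0,-77],0]]'; python3 - <<'E'
from h import *
c=snap('wrist','w23.png');s=snap('scene','s23.png')
im=c['pixels'][:,:,::-1];cv2.imwrite('pics/w23z.png',cv2.resize(im[0:320,180:500],None,fx=1.87,fy=1.87,interpolation=cv2.INTER_CUBIC))
im=s['pixels'][:,:,::-1];cv2.imwrite('pics/s23z.png',cv2.resize(im[190:290,330:450],None,fx=5,fy=5,interpolation=cv2.INTER_CUBIC))
go((.4665,-.0765,.14,90.4),(.4665,-.0765,.0395,90.4))
E
```

```text
time: 38.88
ee_pos: [0.4666, -0.1309, 0.1456]
eef_rot: [0.706, 0.708, -0.0, 0.001]
ft_force: [0.6, 1.3, 0.2]
width: 0.0195
now [ 0.4663 -0.1289  0.1449] th 90.37 tilt 0.01 F [-0.92  0.7   0.29] w 0.0272 t 38.98
-> (0.4665, -0.0765, 0.14, 90.4) shift [52.4  0.5  4.9] turn -0.0 rows 1.3
-> (0.4665, -0.0765, 0.0395, 90.4) shift [ 52.4   0.6 105.4] turn -0.0 rows 2.4
```

View pics/w23z.png

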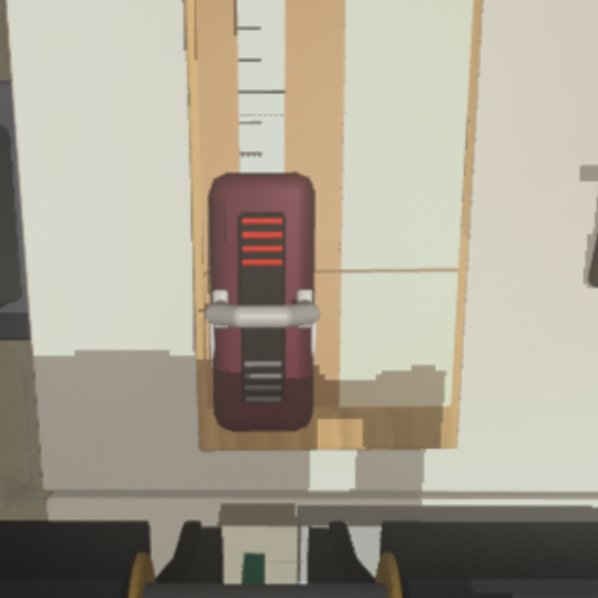

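View pics/s23z.png

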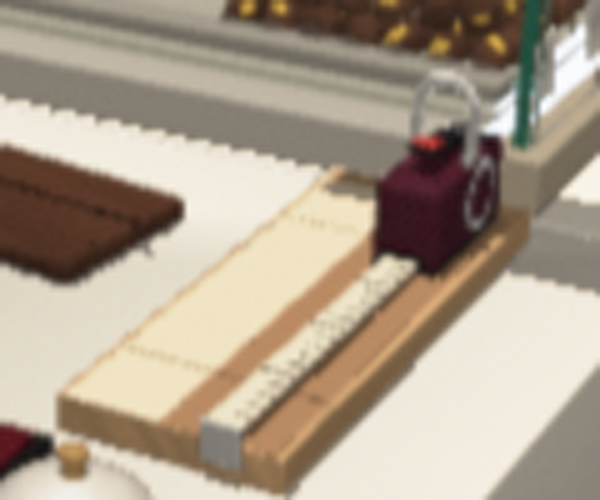

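Unlocked: the red end is up again and the blade is still out on the hook. I'll grip the case and walk it back to the end so the blade runs home.

```bash
python3 -m crank '[[0.3,[25,0.5,0],0],[0.3,[48,0.5,0],0],[0.3,[52.5,0.5,5],0],[0.3,[52.5,0.5,5],0],[0.3,[52.5,0.5,25],0],[0.3,[52.5,0.5,50],0],[0.3,[52.5,0.5,75],0],[0.3,[52.5,0.5,93],0],[0.3,[52.5,0.5,102],0],[0.3,[52.5,0.5,105],0],[0.3,[52.5,0.5,105],0],[0.3,[52.5,0.5,105],0]]'; python3 -m crank '[[-1,[0,0,0],0],[-1,[0,0,0],0],[-1,[0,0,0],0],[-1,[0,0,0],0],[-1,[0,0,0],0],[-1,[0,0,0],0],[-1,[0,0,0],0],[-1,[0,0,0],0]]' 25; python3 - <<'E'
from h import *
go((.4635,.1095,.0405,90.4))
E
```

```text
time: 39.98
ee_pos: [0.4673, -0.077, 0.0408]
eef_rot: [0.705, 0.709, 0.0, 0.0]
ft_force: [0.8, 0.1, -0.3]
width: 0.0566
time: 40.65
ee_pos: [0.4666, -0.077, 0.0402]
eef_rot: [0.705, 0.709, -0.0, 0.0]
ft_force: [-4.1, -0.9, 6.3]
width: 0.0335
now [ 0.4666 -0.077   0.0402] th 90.37 tilt 0.04 F [-4.11 -0.9   6.33] w 0.0335 t 40.65
-> (0.4635, 0.1095, 0.0405, 90.4) shift [186.5  -1.9  -0.4] turn -0.0 rows 4.5
```

```bash
python3 -m crank '[[-1,[5,0,-0.8],0],[-1,[20,0,-1],0],[-1,[40,-0.3,-1],0],[-1,[60,-0.6,-1],0],[-1,[80,-0.9,-1],0],[-1,[100,-1.2,-1],0],[-1,[120,-1.5,-1],0],[-1,[140,-1.8,-1],0],[-1,[160,-2,-1],0],[-1,[178,-2,-1],0],[-1,[187,-2,-1],0],[-1,[187,-2,-1],0]]'; python3 - <<'E'
from h import *
c=snap('wrist','w24.png')
im=c['pixels'][:,:,::-1];cv2.imwrite('pics/w24z.png',cv2.resize(im[100:320,180:500],None,fx=2,fy=2,interpolation=cv2.INTER_CUBIC))
go((.4635,.1095,.16,90.4))
E
```

```text
time: 41.65
ee_pos: [0.4628, 0.1126, 0.0408]
eef_rot: [0.704, 0.711, 0.0, -0.001]
ft_force: [1.0, -0.0, -5.3]
width: 0.0337
now [0.463  0.1108 0.0406] th 90.47 tilt 0.04 F [ 0.54 -0.45 -4.94] w 0.0337 t 41.7
-> (0.4635, 0.1095, 0.16, 90.4) shift [  -1.3    0.4 -119.4] turn 0.1 rows 2.9
```

View pics/w24z.png

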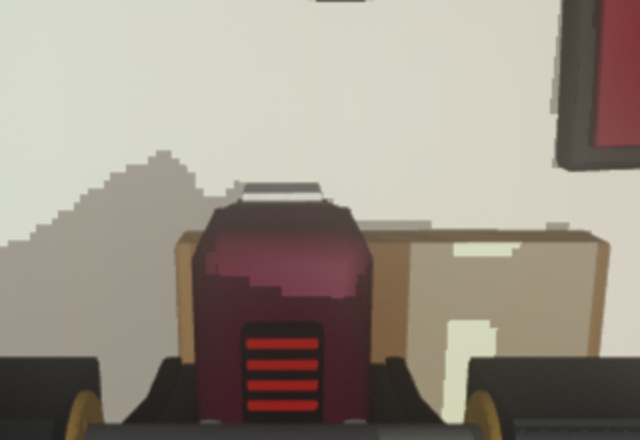

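```bash
python3 -m crank '[[-1,[0,0,-10],0],[-1,[0,0,-35],0],[-1,[0,0,-70],0],[-1,[0,0,-105],0],[-1,[0,0,-135],0],[-1,[0,0,-140],0],[-1,[0,0,-140],0]]'; python3 - <<'E'
from h import *
go((.5392,-.0149,.18,173.25))
E
```

```text
time: 42.28
ee_pos: [0.4647, 0.1091, 0.1826]
eef_rot: [0.706, 0.709, 0.001, 0.002]
ft_force: [0.7, -0.3, -6.0]
width: 0.0341
now [0.4647 0.1091 0.1826] th 90.23 tilt 0.22 F [ 0.7  -0.32 -6.04] w 0.0341 t 42.28
-> (0.5392, -0.0149, 0.18, 173.25) shift [-124.3   74.     3.1] turn -83.0 rows 11.6
```

```bash
python3 -m crank '[[-1,[-10,3,0],-7],[-1,[-22,8,0],-14],[-1,[-35,14,0],-21],[-1,[-48,20,0],-28],[-1,[-60,27,0],-35],[-1,[-72,34,0],-42],[-1,[-84,42,0],-49],[-1,[-96,50,0],-56],[-1,[-106,57,0],-63],[-1,[-115,64,0],-70],[-1,[-124,70,0],-77],[-1,[-124,70,0],-83]]'; python3 -m crank '[[-1,[0,0,0],0],[-1,[0,0,0],0],[-1,[0,0,0],0]]'; python3 - <<'E'
from h import *
c=snap('wrist','w25.png')
go((.5392,-.0149,.104,173.25))
c=snap('top','t25.png')
E
```

```text
time: 43.28
ee_pos: [0.5342, -0.0166, 0.1784]
eef_rot: [0.056, 0.998, -0.0, -0.001]
ft_force: [-0.2, -0.1, -5.8]
width: 0.0337
time: 43.53
ee_pos: [0.5335, -0.0132, 0.18]
eef_rot: [0.059, 0.998, 0.0, -0.001]
ft_force: [-0.8, 0.3, -5.7]
width: 0.0336
now [ 0.5337 -0.0132  0.1803] th 173.23 tilt 0.05 F [ 0.25 -0.09 -4.96] w 0.0337 t 43.58
-> (0.5392, -0.0149, 0.104, 173.25) shift [-5.7 -1.1 76.3] turn -0.0 rows 1.8
```

View pics/w25.png

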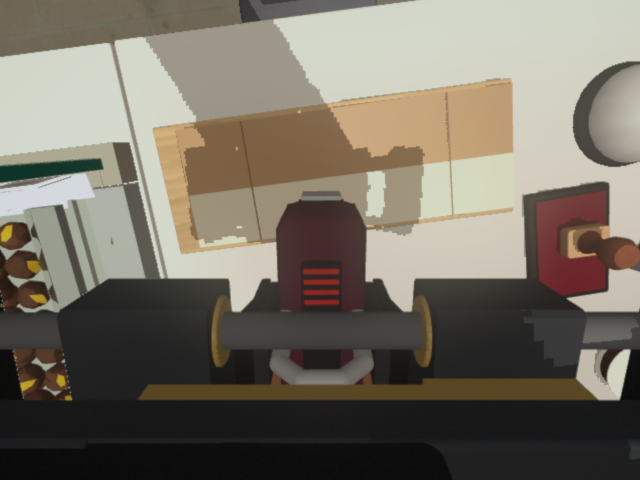

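View pics/t25.png

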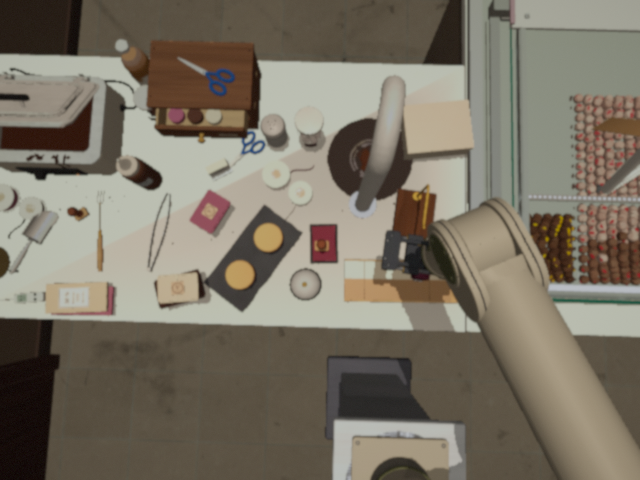

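Tins are still on the slate (top view (268,237) and (239,275)). Lowering to the hook's level in front of its tip.

```bash
python3 -m crank '[[-1,[0,-0.5,20],0],[-1,[0,-0.5,45],0],[-1,[0,-0.5,65],0],[-1,[0,-0.5,74],0],[-1,[0,-0.5,76],0],[-1,[0,-0.5,76],0],[-1,[0,-0.5,76],0]]'; python3 - <<'E'
from h import *
go((.6345,-.026,.1035,173.25))
s=snap('scene','s26.png')
im=s['pixels'][:,:,::-1];cv2.imwrite('pics/s26z.png',cv2.resize(im[130:270,290:430],None,fx=4.2,fy=4.2,interpolation=cv2.INTER_CUBIC))
E
```

```text
time: 44.22
ee_pos: [0.5349, -0.0136, 0.1061]
eef_rot: [0.058, 0.998, 0.0, 0.001]
ft_force: [0.3, 0.6, -5.1]
width: 0.0341
now [ 0.5349 -0.0136  0.1061] th 173.35 tilt 0.09 F [ 0.3   0.62 -5.06] w 0.0341 t 44.22
-> (0.6345, -0.026, 0.1035, 173.25) shift [-100.4   -0.8    2.8] turn 0.1 rows 2.4
```

View pics/s26z.png

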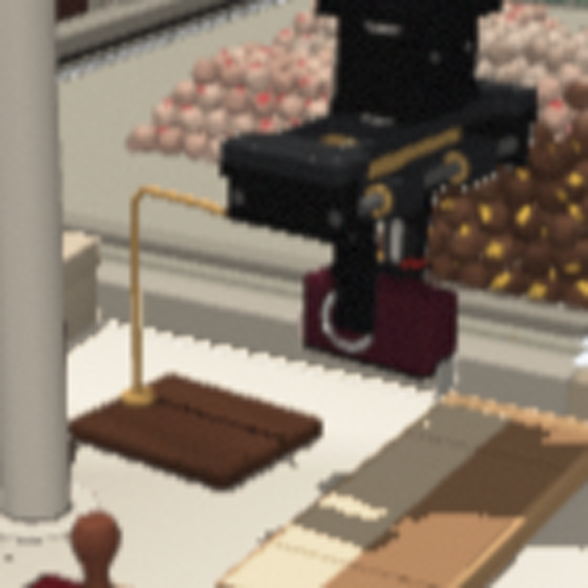

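```bash
python3 -m crank '[[-1,[0,-0.5,2],0],[-1,[-8,-0.5,2],0],[-1,[-18,-0.5,2],0],[-1,[-28,-0.5,2],0],[-1,[-38,-0.5,2],0],[-1,[-48,-0.5,2],0],[-1,[-56,-0.5,2],0],[-1,[-56,-0.5,2],0],[-1,[-56,-0.5,2],0]]'; python3 - <<'E'
from h import *
go((.6345,-.026,.1035,173.25))
EOF=0
E
```

```text
time: 45.02
ee_pos: [0.59, -0.0206, 0.1029]
eef_rot: [0.058, 0.998, 0.0, -0.0]
ft_force: [-0.3, 0.2, -5.1]
width: 0.0339
now [ 0.59   -0.0206  0.1029] th 173.36 tilt 0.03 F [-0.34  0.24 -5.1 ] w 0.0339 t 45.02
-> (0.6345, -0.026, 0.1035, 173.25) shift [-44.8  -0.2  -0.6] turn 0.1 rows 1.1
```

No contact so far (5.1 N is weight only). Going on to the seat.

```bash
python3 -m crank '[[-1,[-8,0,-0.5],0],[-1,[-18,0,-0.5],0],[-1,[-28,0,-0.5],0],[-1,[-38,0,-0.5],0],[-1,[-44,0,-0.5],0],[-1,[-44.5,0,-0.5],0],[-1,[-44.5,0,-0.5],0]]'; python3 - <<'E'
from h import *
go((.6345,-.026,.0915,173.25))
s=snap('scene','s27.png')
im=s['pixels'][:,:,::-1];cv2.imwrite('pics/s27z.png',cv2.resize(im[130:250,290:410],None,fx=5,fy=5,interpolation=cv2.INTER_CUBIC))
c=snap('wrist','w27.png')
E
```

```text
time: 45.6
ee_pos: [0.6339, -0.0258, 0.1034]
eef_rot: [0.058, 0.998, 0.0, -0.0]
ft_force: [-0.9, -0.3, -4.8]
width: 0.0341
now [ 0.6339 -0.0258  0.1034] th 173.37 tilt 0.02 F [-0.85 -0.31 -4.81] w 0.0341 t 45.6
-> (0.6345, -0.026, 0.0915, 173.25) shift [-0.6 -0.1 11.9] turn 0.1 rows 0.3
```

View pics/s27z.png

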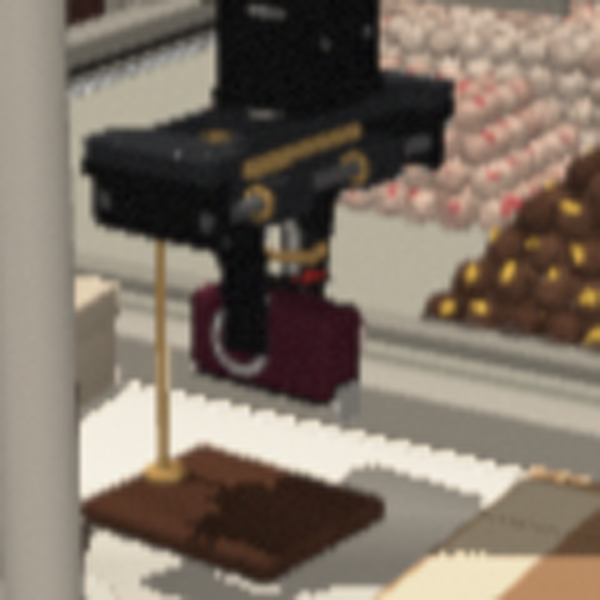

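View pics/w27.png

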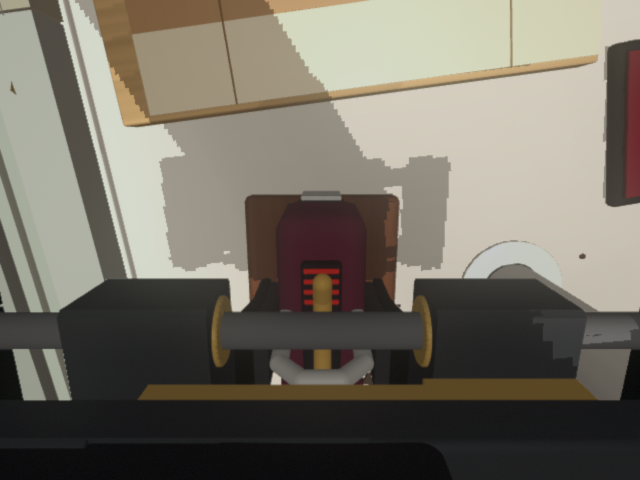

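The hook bar passes through the bail, and the view matches the one at lift-off. Lowering onto the seat.

```bash
python3 -m crank '[[-1,[0,0,4],0],[-1,[0,0,8],0],[-1,[0,0,10],0],[-1,[0,0,11],0],[-1,[0,0,11.5],0],[-1,[0,0,11.5],0]]'
```

```text
time: 46.2
ee_pos: [0.634, -0.026, 0.0921]
eef_rot: [0.058, 0.998, -0.0, 0.0]
ft_force: [-0.6, -1.1, -2.8]
width: 0.0338
```

```bash
python3 -m crank '[[-1,[0,0,0.4],0],[-1,[0,0,0.4],0],[-1,[0,0,0.4],0]]'; python3 -m crank '[[-0.5,[0,0,0],0],[-0.2,[0,0,0],0],[-0.2,[0,0,0],0],[-0.2,[0,0,0],0],[0.2,[0,0,0],0],[0.6,[0,0,0],0],[1,[0,0,0],0],[1,[0,0,0],0],[1,[0,0,0],0],[1,[0,0,0],0],[1,[0,0,0],0],[1,[0,0,0],0]]'; python3 - <<'E'
from h import *
go((.6345,-.026,.0915,173.25))
s=snap('scene','s28.png')
im=s['pixels'][:,:,::-1];cv2.imwrite('pics/s28z.png',cv2.resize(im[130:250,290:410],None,fx=5,fy=5,interpolation=cv2.INTER_CUBIC))
E
```

```text
time: 46.45
ee_pos: [0.6341, -0.026, 0.0919]
eef_rot: [0.058, 0.998, -0.0, 0.0]
ft_force: [-1.9, -0.8, 0.1]
width: 0.0337
time: 47.45
ee_pos: [0.634, -0.026, 0.0916]
eef_rot: [0.058, 0.998, -0.0, 0.0]
ft_force: [-0.5, -0.0, -0.2]
width: 0.0798
now [ 0.634  -0.026   0.0916] th 173.36 tilt 0.01 F [-0.46 -0.02 -0.16] w 0.0798 t 47.45
-> (0.6345, -0.026, 0.0915, 173.25) shift [-0.5  0.   0.1] turn 0.1 rows 0.0
```

View pics/s28z.png

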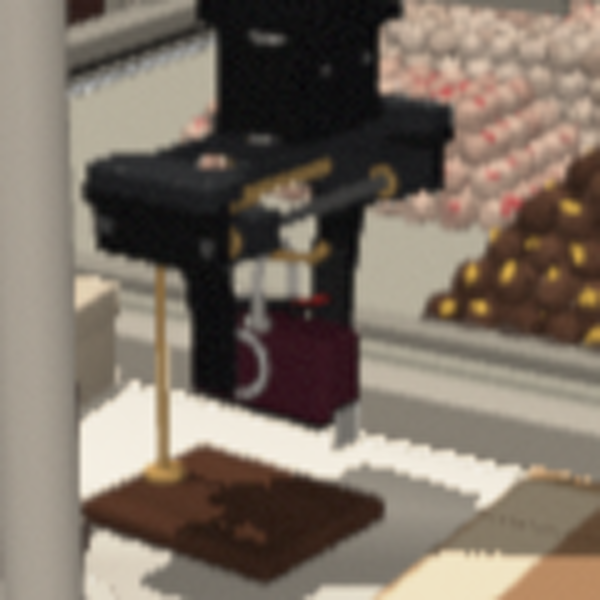

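Hanging on the hook. Rising straight up, then clear.

```bash
python3 -m crank '[[1,[0,0,-10],0],[1,[0,0,-25],0],[1,[0,0,-50],0],[1,[0,0,-80],0],[1,[0,0,-110],0],[1,[0,0,-150],0],[1,[30,0,-170],0],[1,[60,0,-180],0],[1,[90,0,-180],0],[1,[120,0,-180],0],[1,[150,0,-180],0],[1,[150,0,-180],0]]'; python3 -m crank '[[1,[0,0,0],0],[1,[0,0,0],0],[1,[0,0,0],0],[1,[0,0,0],0],[1,[0,0,0],0],[1,[0,0,0],0]]'; python3 - <<'E'
from h import *
go((.4,0,.27,173.25))
s=snap('scene','s29.png');t=snap('top','t29.png')
im=s['pixels'][:,:,::-1];cv2.imwrite('pics/s29z.png',cv2.resize(im[150:390,190:470],None,fx=2.8,fy=2.5,interpolation=cv2.INTER_CUBIC))
im=t['pixels'][:,:,::-1];cv2.imwrite('pics/t29z.png',cv2.resize(im[170:320,190:490],None,fx=2.66,fy=2.66,interpolation=cv2.INTER_CUBIC))
for u,v in [(268,237),(239,275)]: print(onz(t,u,v,.044))
E
```

```text
time: 48.5
ee_pos: [0.4821, -0.0076, 0.2726]
eef_rot: [0.058, 0.998, -0.004, 0.0]
ft_force: [0.1, 1.1, -0.3]
width: 0.087
time: 49.0
ee_pos: [0.4853, -0.008, 0.2714]
eef_rot: [0.057, 0.998, 0.001, -0.0]
ft_force: [-0.1, 0.6, 0.9]
width: 0.0873
now [ 0.4853 -0.008   0.2714] th 173.44 tilt 0.12 F [-0.07  0.61  0.91] w 0.0873 t 49.0
-> (0.4, 0, 0.27, 173.25) shift [85.6 -1.8  1.5] turn 0.2 rows 2.1
[0.5861 0.333  0.044 ]
[0.492  0.3991 0.044 ]
```

View pics/s29z.png

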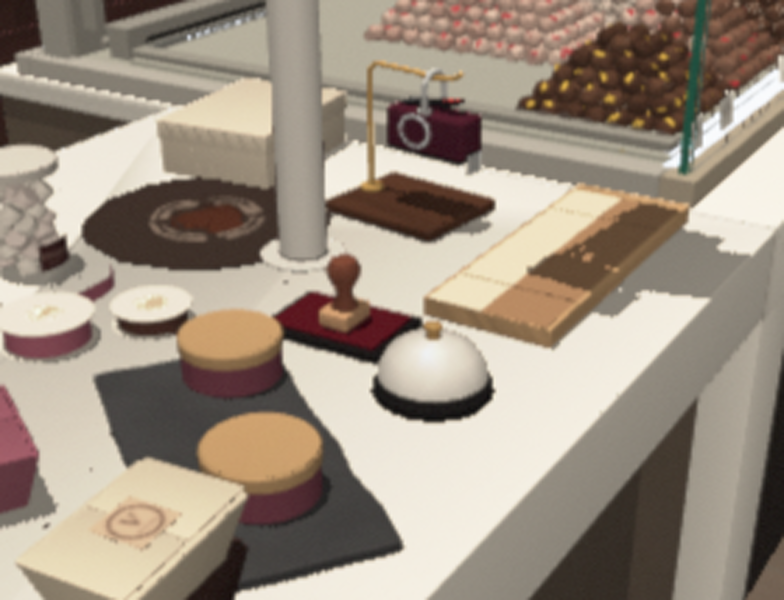

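View pics/t29z.png

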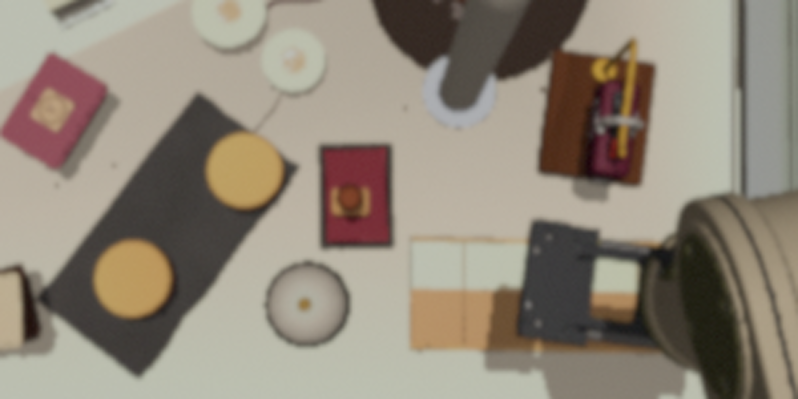

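Tins in the slate frame come out at about (−3, −60) and (−4, +55) mm, well inside limits. The stamp is upright on its pad, the tape hangs still and unlocked, and the arm is clear. Handing in.

```bash
python3 - <<'E'
from h import *
print(r.close_job(), r.read_state()['time'])
s=snap('top','t30.png')
E
```

```text
the job is handed in; nothing more can be done
the job is handed in; nothing more can be done
```

The job is handed in at about 49 s of the 210 s; the interface gives no verdict, so these are my own checks:

- **Goods:** Only the two tins were on the board, with no jar. Both stand on the slate, about 60 mm and 55 mm either side of its centre along its length and within 4 mm across. Neither had moved since I placed it.
- **Tape at 18 cm:** I hooked the lip over the board's left end, backed the case away, let go and locked it. The scale read about 18 cm, and the camera gave about 181 to 183 mm. The limits are 173 to 187 mm.
- **Seal:** I pressed the stamp on the cream band in line with the mouth of the case, reaching about 10 N and holding it for 0.4 s. I lifted it straight up. The tape was still locked and in place in the picture taken afterwards.
- **Tape and stamp put away:** I unlocked the tape and walked the case back until the blade was home. It hangs by its bail on the hook, and the stamp stands upright on the ink pad.

No check failed and I never touched the bystanders. My estimates of the board's left end differed by a few millimetres between views (0.142 to 0.147 m), which is within the tape's tolerance. The picture I tried to take after handing in was refused, so the last views are from just before.

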